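# Open a dead keypad drawer with its release pin and put the pliers away

## Task

The keypad on the tool drawer is dead: take the release pin out of the bur block and push it straight down through the small brass-rimmed hole in the top of the drawer unit until the hidden spring catch trips and the drawer springs fully open. Stand the pin back in its hole in the block, fully down, and lay the pliers flat and fully down in their matching cutout in the drawer's foam; leave the drawer open so the lock battery can be changed. Do not shift or knock over the mug, the jar or the blue wax block.

Things in the scene. Friction and masses are not known exactly. Their poses are not given: they have to be found in the camera images.
- drawer_unit: Grey steel bench-top drawer unit, fixed on the table, 250 mm deep (x), 240 mm wide (y), 96 mm high. Its drawer springs out of the front towards the unit's own -x (roughly world +y). Origin at table level; front face at x = -120 mm (drawer front and black finger pull reach 24 mm further), back at x = +130 mm, sides at y = +/-120 mm, z up.
- hole (a point): Centre of the 16 mm round brass-rimmed access hole in the 5 mm top plate of the drawer unit, at the plate's upper surface, 96 mm above the table; on the unit's centre line, 35 mm from its rear edge. Straight below it, hidden, sits the catch's 24 mm round pad, 36 mm beneath the plate's upper surface, with nothing between.
- catch (a joint): How far the hidden spring catch is pressed straight down, m: 0 at rest, 0.012 at its end stop. It needs about 6 N to start and 9 N at 0.008. The drawer is let go once it is pressed more than about 0.007; it springs back when the pin is lifted.
- tray (a joint): How far the drawer is out, m: 0 shut and latched, 0.16 fully open at its stop, where a spring (2 to 4 N) drives it within about a second once the catch is tripped, and keeps it. Cannot be pulled while latched. When open, its front panel (92 mm above the table) stands 68 mm from the cutout's pivot point and the unit's front face 92 mm from it on the other side.
- cutout (a point): Pivot point of the pliers' cutout, on its yellow floor, 40 mm above the table; travels with the drawer (drawer_unit frame: x = -52 mm minus travel, y = +10 mm). Site x axis = the unit's y = where the jaws must point. Cutout 10 mm deep in dark foam, 3.5 to 4 mm play all round; a tongue between the handles lets the pliers in only this way. Finger channel at the pivot: 44 mm along x, 120 mm along y.
- pliers: Closed rigid flat-nose pliers lying flat: steel head, orange handles, 161 mm long, 13 mm thick, 0.1 to 0.2 kg. Origin on the underside below the round pivot boss (26 mm wide, 13 mm high); x along the jaws (nose at x = +70 mm, jaws 21 to 15 mm wide over both), handles spread to 52 mm over all and end at x = -91 mm; z up. Best gripped across the pivot boss (closing along y).
- pliers_nose (a point): Front end of the pliers' jaws, 70 mm ahead of the pivot, at half thickness.
- release_pin: Release pin, upright in the bur block: steel pin 8 mm thick, 75 mm long, below a steel collar (28 mm wide, z = 75 to 81 mm) and a red flat-sided plastic handle (z = 81 to 141 mm, 34 mm wide along x, 20 mm thick along y). Origin at the pin's lower tip, z up along it. About 0.09 kg. The collar rests on the block's top.
- bur_block: Wooden bur block, fixed, 76 mm (x) by 56 mm (y) by 80 mm high, origin centred on its underside on the table. One 13 mm hole for the release pin, and four little burs in a row at x = +26 mm that stand up to 21 mm above its top.
- block_hole (a point): Mouth of the block's hole for the release pin, on the block's upper surface (80 mm above the table), 12 mm from the block's centre towards its -x. The hole goes right down; with the pin in it, the pin's tip is 75 mm below this point.
- mug: Brown mug, 92 mm high, 80 mm wide, handle at its +y; origin at the centre of its underside. Leave it alone.
- jar: Glass jar with a steel lid, 110 mm high, 84 mm wide; origin at the centre of its underside. Leave it alone.
- wax_block: Blue carving-wax block, 90 mm (x) by 36 mm (y) by 32 mm high; origin at the centre of its underside. Leave it alone.
Mind the look-alikes: they are no part of the job. Leave any purple look-alike of the pliers alone.

How it is judged:
By the outcome, as a careful person would: the job done as asked, in the order asked, and still so for the second after the job is handed in, with the robot touching nothing.
It also fails if it takes over 72 s, if anything falls off the work surface, if the arm or the gripper's body presses on something with over 40 N, if the wrist force passes 120 N, or if a joint passes its speed limit or range.

## Robot

A 7-joint arm with a two-finger parallel gripper is mounted at the origin on the work surface. World frame = base frame: x ahead of the robot, y to its left, z up, the work surface at z = 0. Lengths are in m, angles in rad, forces in N, time in s.
With the tool pointing down it reaches from about 0.425 to 0.975 m from the base axis. Payload 16.7 kg.
Tool frame: the origin (TCP) lies at the very end of the fingers, on their centre line; the grasp point (between the pads) lies 19 mm behind it (bot.grip_point_offset is the distance from the TCP to the grasp point, in m); z points along the fingers, y is the direction in which the jaws open and shut (so a half turn about z gives the same grasp; the last joint's range is limited). The gripper opens to 85 mm and grips with 20 to 120 N. Pads are 22 mm wide; open, the fingers measure 114 mm over their backs; the gripper's body (76 mm by 85 mm) begins 54 mm behind the grasp point. The pads swing forward as they close: fully open they stand 13 mm farther back than shut.
Start: joints at [-1.401, 0.426, 0.074, 1.606, -0.034, 1.111, -0.067], TCP at [0.212, 0.641, 0.231] pointing down, gripper open.
Joint ranges: [-2.85, 2.85], [-0.5, 2.14], [-1.23, 1.37], [0.21, 2.46], [-1.02, 4.16], [0.16, 2.05], [-2.73, 2.73]. Speed limits (rad/s): [1.89, 1.89, 2.39, 2.39, 3.01, 3.01, 3.01].

## Interface

Orientations are given as a unit quaternion [x, y, z, w].
In Python, from workcell import bot gives the robot as it stands.
- The arm moves only by the tool send_rows, never from a script. Its argument "plan" is a list of rows, each a list of 5 numbers: the opening, from -1 (shut) to 1 (fully open), then the shift along the tool's x, y, z in cm, then the turn about the tool's z in degrees. A call has 1 to 8 rows; each row is the pose to reach, as a shift and turn from the pose commanded when the call began, along the tool's axes at that moment; what a row does not reach only later rows make up. A row lasts 1/10 s, in which the tool goes at most 50 mm and 8.59 degrees, less where a joint would pass 70% of its speed; a pose out of reach is approached as far as the arm can. A call with a gripper value outside its range is refused whole. The fingers move at their own pace and stop on an object; "grip_force" is the grip in N (left out, the last holds). Time passes only in rows, so rows that repeat a pose let the fingers close. It gives the time, the measured TCP pose, the force and the opening at its end, in the units of the state.
- bot.get_obs(): the state, without advancing time (a new reading comes with each control period).
- bot.camera(name): name is "scene" or "top"; returns a dict with "frame" (400x640x3 uint8, blue, green, red), "fx", "fy", "cx", "cy" (pixels), "k1" (the pictures are not rectified: a ray, as slopes to the right and down, at radius r is drawn at 1 + k1 r^2 times it, then the intrinsics apply), "R" (3x3) and "t" (3): a world point X has camera coordinates R X + t. Camera axes: x right, y down, z forward; pixel columns grow to the right and rows downward; lengths in m; the calibration is good to about 2 mm. A picture is of the moment at which its call begins. There is no depth.
- bot.hand_in(): hands the job in, once; it reports no verdict.
The state is a dict: "time": time; "q": joint angles; "qd": joint speeds; "joint_torque": joint torques, N m; "tool_pos": TCP position; "orientation": TCP orientation; "ft_force": force on the tool from outside, world axes, zero at the start; "moment": the same for the moment, N m; "width": finger opening in m.
Only numpy, scipy, OpenCV 4.12 (cv2) and the standard library are available. Lean on these libraries where they do the work, as an engineer would, in place of code of your own. Each camera call takes 0.05 s, during which the arm holds its last target.

## Working session

There is one attempt and no reset: what is moved stays moved. The work goes in short steps, Python scripts to look and compute and a tool call to move; the robot and the scene stay as the last step left them, time stands still between calls to the robot, and variables do not carry over. Pictures are saved under pics/ and viewed, and the job is handed in when it is done.

Besides the shell and the picture viewer there is one more tool, called after "Call:" as name([rows], argument=value, ...), one row to a line, values as JSON. send_rows: Moves the arm, as the interface text tells. Its arguments: {"type":"object","properties":{"plan":{"type":"array"},"grip_force":{"type":"number"}},"required":["plan"]}

```bash
mkdir -p pics; ls
cat > h.py <<'E'
import numpy as np, cv2, sys
from workcell import bot
def cam(n):
    c=bot.camera(n); return c
def K(c): return np.array([[c['fx'],0,c['cx']],[0,c['fy'],c['cy']],[0,0,1.]]),np.array([c['k1'],0,0,0.])
def ray(c,u,v):
    k,d=K(c); p=cv2.undistortPoints(np.array([[[u,v]]],float),k,d)[0,0]
    R=np.array(c['R']);t=np.array(c['t'])
    return -R.T@t, R.T@np.array([p[0],p[1],1])
def onz(c,u,v,z):
    o,d=ray(c,u,v); return o+d*(z-o[2])/d[2]
def proj(c,X):
    k,d=K(c); R=np.array(c['R'],float);t=np.array(c['t'],float)
    return cv2.projectPoints(np.array(X,float).reshape(-1,1,3),cv2.Rodrigues(R)[0],t,k,d)[0][:,0]
E
python3 - <<'E'
from h import *
for n in('scene','top'):
    c=cam(n); cv2.imwrite(f'pics/{n}0.png',c['frame']); print(n,{k:c[k] for k in('fx','fy','cx','cy','k1')},-np.array(c['R']).T@c['t'])
o=bot.get_obs();print(o)
E
```

```text
pics
scene {'fx': 394.93683575039114, 'fy': 394.93683575039114, 'cx': 320.54414115875267, 'cy': 191.24824319269985, 'k1': -0.05959628869137667} [ 1.20901131 -0.02784535  0.74815054]
top {'fx': 483.1275917877771, 'fy': 483.1275917877771, 'cx': 325.9465591995249, 'cy': 210.16549478165933, 'k1': 0.023069428724341003} [0.33942839 0.0566889  1.32649897]
{'time': 0.1, 'q': array([-1.40147624,  0.42667596,  0.07380411,  1.60655571, -0.03409607,
        1.11078143, -0.06708536]), 'qd': array([ 1.99260744e-04, -2.09759949e-03,  8.11495265e-05, -1.36242281e-03,
       -1.42979340e-03, -3.11180706e-04, -8.11796455e-04]), 'joint_torque': array([ 7.50519888e-03, -9.51540613e+01,  3.77093554e+00, -4.64397919e+01,
        1.97132933e-02,  6.59917147e-03,  7.99467261e-05]), 'tool_pos': array([0.21145681, 0.64063231, 0.2306692 ]), 'orientation': array([ 1.58721470e-01,  9.87323228e-01, -5.78373574e-04, -5.96791456e-05]), 'ft_force': array([0.18517732, 0.17715994, 0.40606642]), 'moment': array([-0.02454447, -0.01840308,  0.03636754]), 'width': 0.08541364256073725}
```

View pics/scene0.png

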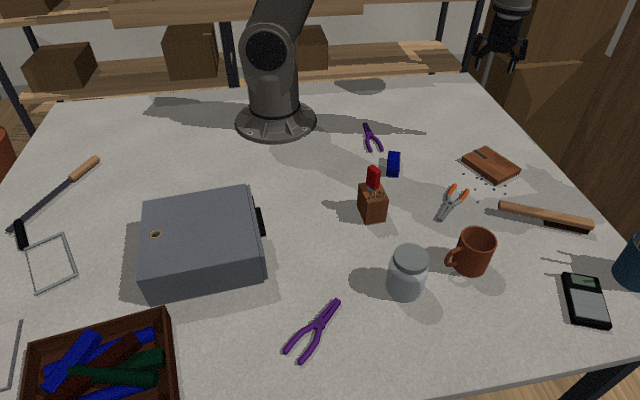

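View pics/top0.png

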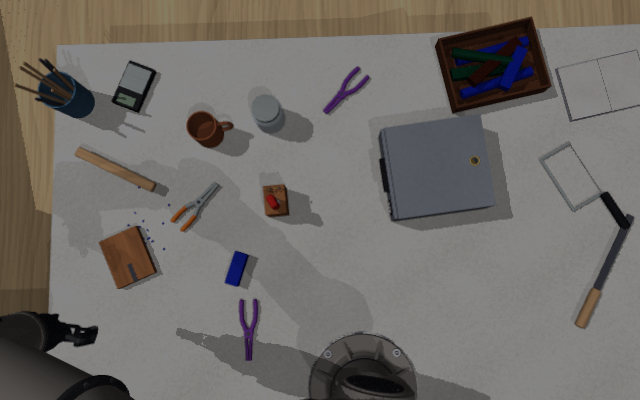

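The top view shows the unit at about (438,168) with its hole at (474,161), the red pin in the block at (275,200), the orange pliers at (195,206), the mug at (206,128), the jar at (267,113) and the wax at (237,268). There are purple decoys. Next I'll zoom in.

Run:
```python
from h import *
a=cv2.imread('pics/top0.png')
def up(x0,y0,w,h,s): return cv2.resize(a[y0:y0+h,x0:x0+w],None,fx=s,fy=s,interpolation=cv2.INTER_CUBIC)
cv2.imwrite('pics/z1.png',up(160,160,140,90,5)); cv2.imwrite('pics/z2.png',up(370,105,140,120,5))
b=cv2.imread('pics/scene0.png')
cv2.imwrite('pics/z3.png',cv2.resize(b[155:265,345:485],None,fx=5,fy=5,interpolation=cv2.INTER_CUBIC))
```

```text
(no output)
```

View pics/z1.png

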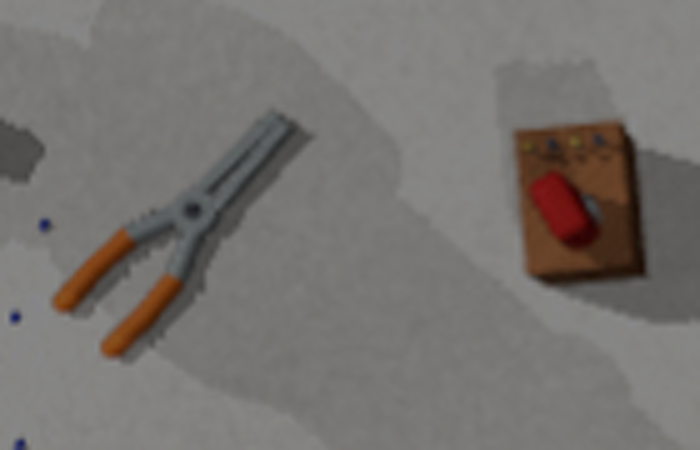

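View pics/z2.png

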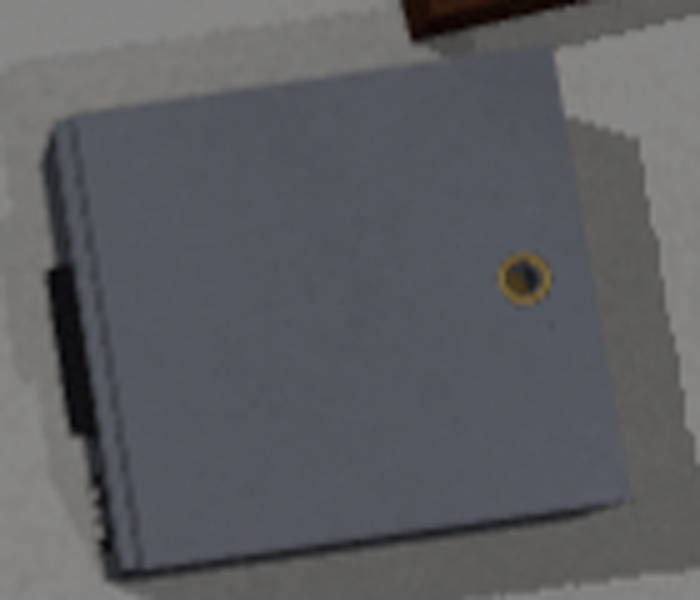

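View pics/z3.png

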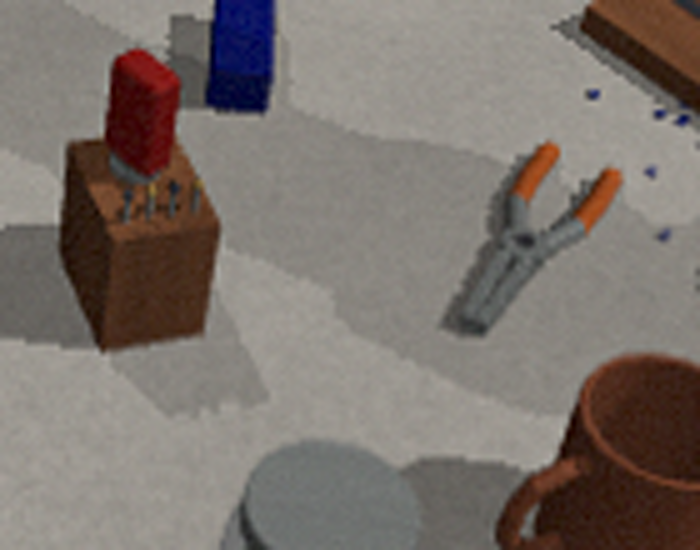

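Run:
```python
from h import *
c=cam('top'); s=cam('scene'); a=c['frame']
def z(c,U,V,x0,y0,zz,k=5): return onz(c,(U+.5)/k-.5+x0,(V+.5)/k-.5+y0,zz)
# hole ring
hsv=cv2.cvtColor(a,cv2.COLOR_BGR2HSV)
def ring(c,box):
    h=cv2.cvtColor(c['frame'],cv2.COLOR_BGR2HSV); m=cv2.inRange(h,(10,90,60),(35,255,255))
    M=np.zeros_like(m);x0,y0,x1,y1=box;M[y0:y1,x0:x1]=m[y0:y1,x0:x1]
    p=cv2.findNonZero(M); (e,sz,an)=cv2.minAreaRect(p); print('ring',e,sz,len(p)); return e
e=ring(c,(455,145,495,180)); print(onz(c,*e,.096))
e=ring(s,(140,222,172,245)); print(onz(s,*e,.096))
print('unit corners', *[z(c,*q,370,105,.096)[:2].round(4) for q in((550,48),(625,500),(75,118),(137,570))])
print('block corners', *[z(c,*q,160,160,.08)[:2].round(4) for q in((516,130),(622,122),(632,270),(530,275))])
# pin handle
m=cv2.inRange(hsv,(0,150,60),(8,255,255))|cv2.inRange(hsv,(172,150,60),(180,255,255));M=m*0;M[185:215,262:290]=m[185:215,262:290]
print(cv2.minAreaRect(cv2.findNonZero(M)),(M>0).sum())
# pliers boss, handles
m=cv2.inRange(hsv,(5,120,60),(18,255,255));M=m*0;M[190:240,165:205]=m[190:240,165:205]
n,l,st,ce=cv2.connectedComponentsWithStats(M)
for i in range(1,n):
  if st[i,4]>20: print('handle',ce[i],st[i,4],onz(c,*ce[i],.011)[:2].round(4))
B=z(c,193,210,160,160,.013);N=z(c,284,120,160,160,.010)
print('boss',B,'nose',N,np.linalg.norm((B-N)[:2]))
print('scene boss',z(s,522,241,345,155,.013),'nose',z(s,465,325,345,155,.008))
```

```text
ring (474.5, 160.5) (9.0, 9.0) 48
[ 0.5801313  -0.29962875  0.096     ]
ring (155.25001525878906, 233.75003051757812) (8.485280990600586, 10.60660171508789) 41
[ 0.581945   -0.30143418  0.096     ]
unit corners [ 0.7009 -0.319 ] [ 0.4653 -0.3438] [ 0.6721 -0.0734] [ 0.4361 -0.0964]
block corners [0.5331 0.2477] [0.5358 0.1922] [0.458  0.1882] [0.4568 0.2413]
((271.5294189453125, 201.38235473632812), (15.60637092590332, 8.060433387756348), 59.03623962402344) 110
handle [178.12790698 213.90697674] 86 [0.4716 0.4925]
handle [188.03571429 223.01190476] 84 [0.4458 0.465 ]
boss [0.50397352 0.4366035  0.013     ] nose [0.55312895 0.3870211  0.01      ] 0.06981884574111563
scene boss [0.50615937 0.43258984 0.013     ] nose [0.5567824  0.38145447 0.008     ]
```

Run:
```python
from h import *
a=cv2.imread('pics/top0.png');b=cv2.imread('pics/scene0.png')
A=cv2.resize(a[182:222,255:295],(600,600),interpolation=cv2.INTER_NEAREST);A=cv2.convertScaleAbs(A,alpha=1.6)
B=cv2.resize(b[160:205,350:395],(600,600),interpolation=cv2.INTER_NEAREST)
cv2.imwrite('pics/z4.png',A);cv2.imwrite('pics/z5.png',B)
```

```text
(no output)
```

View pics/z4.png

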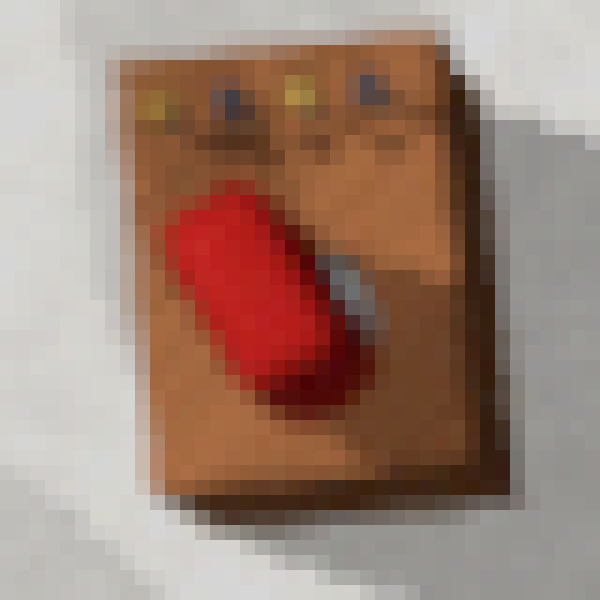

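View pics/z5.png

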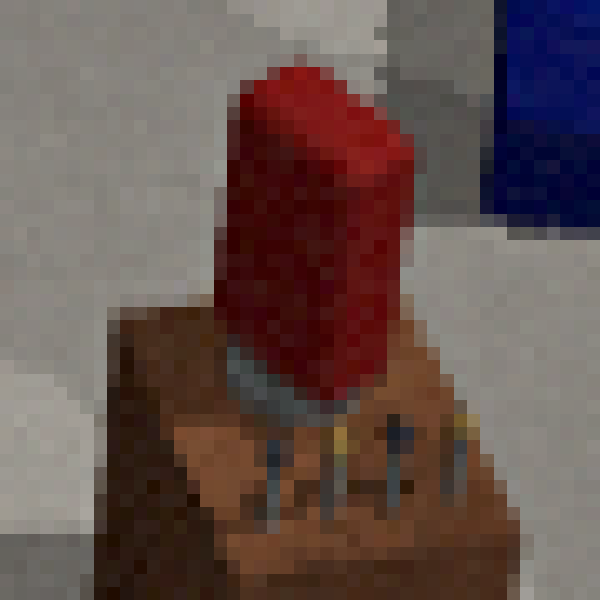

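```bash
cat >> h.py <<'E'
from scipy.spatial.transform import Rotation as Ro
def to(x,y,z,yaw_y=None,state=None):
    o=bot.get_obs(); R=Ro.from_quat(o['orientation']).as_matrix()
    d=R.T@(np.array([x,y,z])-o['tool_pos'])*100
    yy=np.degrees(np.arctan2(R[1,1],R[0,1])); 
    t=None if yaw_y is None else -((yaw_y-yy+180)%360-180)
    print('t',round(o['time'],2),'pos',o['tool_pos'].round(4),'toolY yaw',yy.round(2),'tilt',np.degrees(np.arccos(-R[2,2])).round(2),'F',o['ft_force'].round(1),'w',round(o['width'],4))
    print('SHIFT cm',d.round(2),'TURN',t)
E
python3 - <<'E'
from h import *
c=cam('top');s=cam('scene')
g=lambda U,V:onz(c,(U+.0)/15-.5+255,V/15-.5+182,.146)
P=[g(*q) for q in((165,243),(253,187),(340,325),(256,387))]
for p in P: print(p.round(4))
print('ctr',np.mean(P,0)); 
for i,j in((0,3),(1,2)): d=P[i]-P[j];print(np.degrees(np.arctan2(d[1],d[0])),np.linalg.norm(d))
k=600/45
Q=[onz(s,U/k-.5+350,V/k-.5+160,.146) for U,V in((297,66),(413,140),(350,190),(240,95))]
for p in Q: print(p.round(4))
print('sc',np.mean(Q,0))
to(.484,.217,.22,-57.3)
E
```

```text
[0.4925 0.2313 0.146 ]
[0.5014 0.2166 0.146 ]
[0.4781 0.2026 0.146 ]
[0.4682 0.2166 0.146 ]
ctr [0.48505872 0.21678326 0.146     ]
31.22473218958728 0.028346867832525567
31.087189278561194 0.02716405987632742
[0.475  0.2133 0.146 ]
[0.4991 0.2288 0.146 ]
[0.5112 0.2138 0.146 ]
[0.4817 0.2008 0.146 ]
sc [0.49175249 0.21417477 0.146     ]
t 0.3 pos [0.2115 0.6408 0.231 ] toolY yaw 71.73 tilt 0.03 F [ 1.5  0.  -0.5] w 0.0854
SHIFT cm [-39.16 -31.71   1.12] TURN 129.03268538750478
```

Call:
send_rows([
  [1, -4, -3.2, 0, 8],
  [1, -8, -6.4, 0, 16],
  [1, -12, -9.6, 0, 24],
  [1, -16, -12.8, 0, 32],
  [1, -20, -16, 0, 40],
  [1, -24, -19.2, 0, 48],
  [1, -28, -22.4, 0, 56],
  [1, -31, -25, 0, 64],
], grip_force=80)

```text
time: 1.1
tool_pos: [0.4285, 0.3045, 0.2316]
orientation: [0.66, 0.751, 0.0, -0.0]
ft_force: [1.3, 0.2, -0.5]
width: 0.0852
```

```bash
python3 -c "
from h import *
to(.4845,.217,.19,-58.5)"
```

```text
t 1.1 pos [0.4285 0.3045 0.2316] toolY yaw 7.39 tilt 0.04 F [ 1.3  0.2 -0.5] w 0.0852
SHIFT cm [-9.4   4.43  4.16] TURN 65.88874112297864
```

Call:
send_rows([
  [1, -2, 1, 0, 8],
  [1, -4, 2, 0, 16],
  [1, -6, 3, 0, 24],
  [1, -8, 3.8, 0, 32.5],
  [1, -9.4, 4.4, 1, 41],
  [1, -9.4, 4.4, 2, 49.5],
  [1, -9.4, 4.4, 3, 58],
  [1, -9.4, 4.4, 4, 66],
])

```text
time: 1.9
tool_pos: [0.4839, 0.219, 0.191]
orientation: [0.963, 0.27, 0.0, -0.0]
ft_force: [-0.1, 0.4, -0.1]
width: 0.0856
```

Run:
```python
from h import *
to(.4845,.217,.106,-58.5)
for n in('scene','top'):
    c=cam(n);f=c['frame']
    p=proj(c,[[.4845,.217,.146]])[0].astype(int);print(p)
    f=f[max(p[1]-70,0):p[1]+70,p[0]-80:p[0]+80]
    cv2.imwrite(f'pics/a_{n}.png',cv2.resize(f,None,fx=4,fy=4,interpolation=cv2.INTER_CUBIC))
```

```text
t 1.9 pos [0.4839 0.219  0.191 ] toolY yaw -58.63 tilt 0.01 F [-0.1  0.4 -0.1] w 0.0856
SHIFT cm [-0.06  0.21  8.5 ] TURN -0.1349213698943288
[374 166]
[271 200]
```

View pics/a_scene.png

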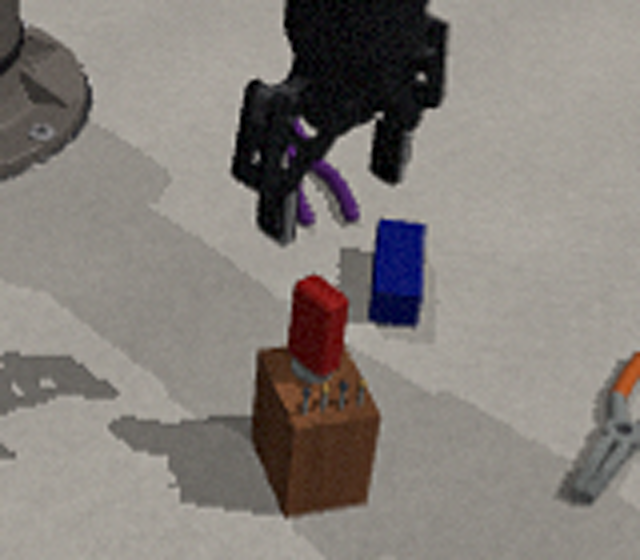

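View pics/a_top.png

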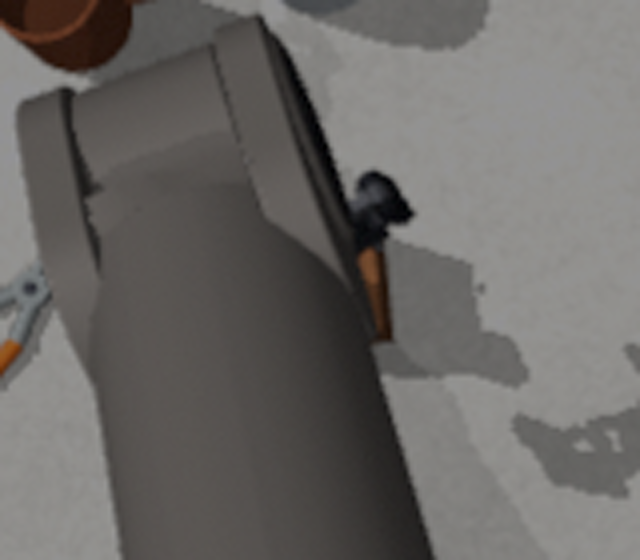

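The open fingers are above the pin and straddle it (scene view), and the handle lies midway between them. The top view is blocked by the arm. Going down.

Call:
send_rows([
  [1, 0, 0.2, 2.5, 0],
  [1, 0, 0.2, 5, 0],
  [1, 0, 0.2, 7, 0],
  [1, 0, 0.2, 8.5, 0],
  [1, 0, 0.2, 8.5, 0],
])

```text
time: 2.5
tool_pos: [0.4842, 0.2171, 0.1052]
orientation: [0.962, 0.275, -0.001, 0.0]
ft_force: [0.1, 0.0, 0.4]
width: 0.0855
```

Call:
send_rows([
  [-1, 0, 0, 0, 0],
  [-1, 0, 0, 0, 0],
  [-1, 0, 0, 0, 0],
  [-1, 0, 0, 0, 0],
  [-1, 0, 0, 0, 0],
  [-1, 0, 0, 0, 0],
  [-1, 0, 0, 0, 0],
], grip_force=80)

```text
time: 3.2
tool_pos: [0.485, 0.2177, 0.1068]
orientation: [0.962, 0.273, 0.0, -0.0]
ft_force: [-2.1, -0.2, 6.8]
width: 0.0193
```

Run:
```python
from h import *
to(.4845,.217,.206,-58.5)
for n in('scene',):
    c=cam(n);f=c['frame']
    p=proj(c,[[.4845,.217,.146]])[0].astype(int);print(p)
    f=f[max(p[1]-70,0):p[1]+70,p[0]-80:p[0]+80]
    cv2.imwrite(f'pics/b_{n}.png',cv2.resize(f,None,fx=4,fy=4,interpolation=cv2.INTER_CUBIC))
```

```text
t 3.2 pos [0.485  0.2177 0.1068] toolY yaw -58.26 tilt 0.04 F [-2.1 -0.2  6.8] w 0.0193
SHIFT cm [-0.08  0.03 -9.92] TURN 0.24327101448290023
[374 166]
```

View pics/b_scene.png

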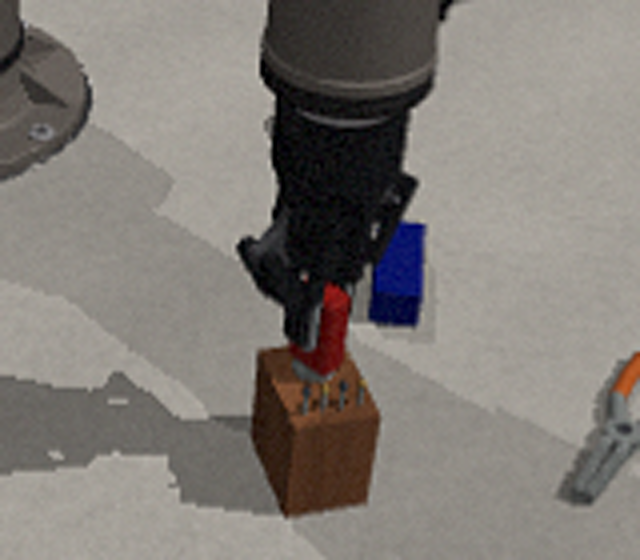

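Gripped at width 19 mm, which matches the handle's 20 mm thickness. Lifting straight up.

Call:
send_rows([
  [-1, 0, 0, -2, 0],
  [-1, 0, 0, -5, 0],
  [-1, 0, 0, -8, 0],
  [-1, 0, 0, -11, 0],
  [-1, 0, 0, -13, 0],
  [-1, 0, 0, -13, 0],
])

```text
time: 3.85
tool_pos: [0.4859, 0.218, 0.2389]
orientation: [0.962, 0.273, 0.002, -0.001]
ft_force: [-0.1, 0.4, -2.3]
width: 0.0193
```

Run:
```python
from h import *
to(.581,-.3005,.237,-58.3)
c=cam('scene');f=c['frame'];cv2.imwrite('pics/c.png',cv2.resize(f[60:260,280:480],None,fx=3,fy=3,interpolation=cv2.INTER_CUBIC))
```

```text
t 3.85 pos [0.4859 0.218  0.2389] toolY yaw -58.26 tilt 0.24 F [-0.1  0.4 -2.3] w 0.0193
SHIFT cm [-19.19  49.09   0.06] TURN 0.035012606015925485
```

View pics/c.png

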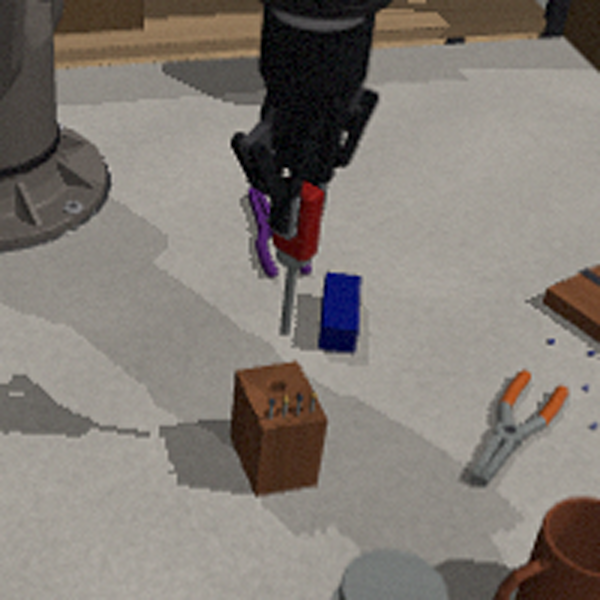

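The pin is held and looks upright, with its tip near (286,332) in the crop. Moving over the unit.

Call:
send_rows([
  [-1, -1, 2.5, 0, 0],
  [-1, -2.5, 6.3, 0, 0],
  [-1, -4.2, 10.5, 0, 0],
  [-1, -5.8, 14.7, 0, 0],
  [-1, -7.5, 19, 0, 0],
  [-1, -9.1, 23.3, 0, 0],
  [-1, -10.8, 27.5, 0, 0],
  [-1, -12.4, 31.7, 0, 0],
])

```text
time: 4.7
tool_pos: [0.5456, -0.1191, 0.2352]
orientation: [0.962, 0.274, -0.001, -0.0]
ft_force: [1.1, 1.1, -0.6]
width: 0.0192
```

Call:
send_rows([
  [-1, -1.6, 4.2, 0, 0],
  [-1, -3.2, 8.2, 0, 0],
  [-1, -4.8, 12.2, 0, 0],
  [-1, -6, 15.3, 0, 0],
  [-1, -6.8, 17.4, 0, 0],
  [-1, -6.8, 17.4, 0, 0],
  [-1, -6.8, 17.4, 0, 0],
])

```text
time: 5.4
tool_pos: [0.5791, -0.3014, 0.2349]
orientation: [0.962, 0.273, -0.001, -0.0]
ft_force: [-0.3, -0.1, -0.7]
width: 0.0191
```

Run:
```python
from h import *
to(.581,-.3005,.217,-58.3)
o=bot.get_obs();p=o['tool_pos']
for n in('scene','top'):
    c=cam(n);f=c['frame'].copy()
    a=proj(c,[[.581,-.3005,.096],p-[0,0,.1015],p-[0,0,.02]]);print(n,a.round(1))
    u,v=a[0].astype(int);x0=max(u-80,0);y0=max(v-90,0)
    cv2.imwrite(f'pics/d_{n}.png',cv2.resize(f[y0:v+50,x0:u+80],None,fx=4,fy=4,interpolation=cv2.INTER_CUBIC));print(x0,y0)
```

```text
t 5.4 pos [ 0.5791 -0.3014  0.2349] toolY yaw -58.34 tilt 0.12 F [-0.3 -0.1 -0.7] w 0.0191
SHIFT cm [0.21 0.02 1.79] TURN -0.0365415700841254
scene [[155.7 233.4]
 [150.6 221.2]
 [139.1 193.4]]
75 143
top [[474.8 160.2]
 [479.5 157.9]
 [489.8 150.6]]
394 70
```

View pics/d_scene.png

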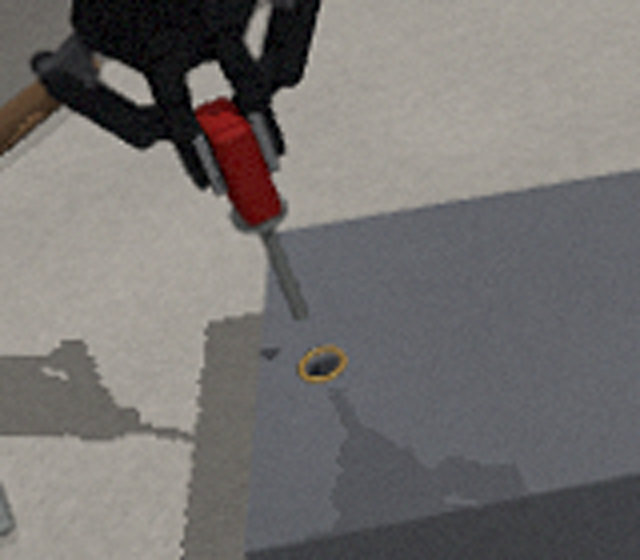

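View pics/d_top.png

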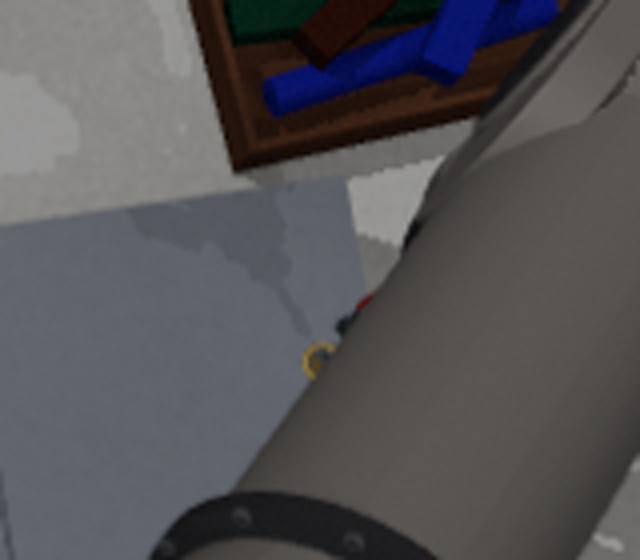

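The tip is at scene pixel (150,221.7), against a predicted (150.6,221.2), so the pin is on the tool axis. Moving to just above the hole.

Call:
send_rows([
  [-1, 0.2, 0, 1, 0],
  [-1, 0.2, 0, 2, 0],
  [-1, 0.2, 0, 2.8, 0],
  [-1, 0.2, 0, 2.8, 0],
  [-1, 0.2, 0, 2.8, 0],
])

```text
time: 6.0
tool_pos: [0.5814, -0.3001, 0.2082]
orientation: [0.962, 0.273, -0.0, -0.0]
ft_force: [-0.2, 0.4, -1.0]
width: 0.0189
```

Run:
```python
from h import *
to(.581,-.301,.217,-58.3)
o=bot.get_obs();p=o['tool_pos']
for n in('scene',):
    c=cam(n);f=c['frame'].copy()
    a=proj(c,[[.581,-.301,.096],p-[0,0,.1015],p-[0,0,.02]]);print(n,a.round(1))
    u,v=a[0].astype(int);x0=max(u-40,0);y0=max(v-45,0)
    cv2.imwrite(f'pics/e_{n}.png',cv2.resize(f[y0:v+25,x0:u+40],None,fx=8,fy=8,interpolation=cv2.INTER_CUBIC));print(x0,y0)
```

```text
t 6.0 pos [ 0.5814 -0.3001  0.2082] toolY yaw -58.27 tilt 0.03 F [-0.2  0.4 -1. ] w 0.0189
SHIFT cm [-0.08  0.06 -0.88] TURN 0.027834052823862976
scene [[155.5 233.4]
 [154.6 230.3]
 [143.5 203.6]]
115 188
```

View pics/e_scene.png

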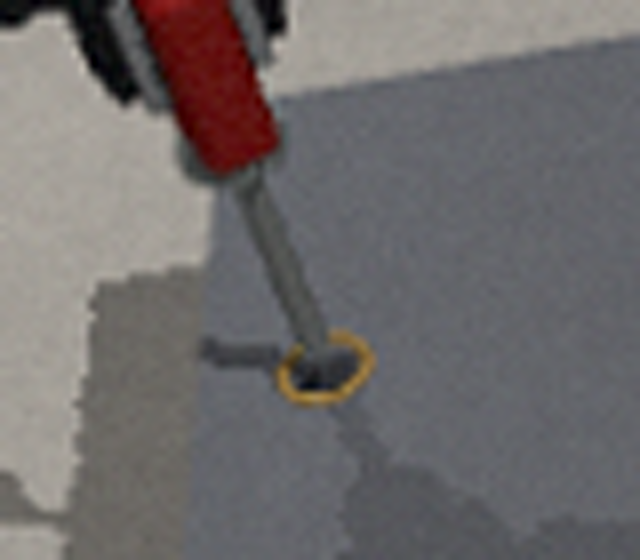

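The tip's end-face centre, projected down, lands within about 1 mm of the ring centre at (326,368) in the crop. Inserting.

Call:
send_rows([
  [-1, 0, 0, 0.8, 0],
  [-1, 0, 0, 1.6, 0],
  [-1, 0, 0, 2.4, 0],
  [-1, 0, 0, 3.2, 0],
  [-1, 0, 0, 4.1, 0],
  [-1, 0, 0, 4.1, 0],
])

```text
time: 6.65
tool_pos: [0.5809, -0.2997, 0.1658]
orientation: [0.962, 0.273, -0.001, -0.001]
ft_force: [-0.8, -0.4, -0.9]
width: 0.0194
```

No force, so the pin is inside the hole. Pressing in small steps.

Call:
send_rows([
  [-1, 0, 0, 0.3, 0],
  [-1, 0, 0, 0.6, 0],
  [-1, 0, 0, 0.9, 0],
  [-1, 0, 0, 1.2, 0],
  [-1, 0, 0, 1.4, 0],
  [-1, 0, 0, 1.4, 0],
])

```text
time: 7.25
tool_pos: [0.5818, -0.3004, 0.1539]
orientation: [0.962, 0.273, 0.0, 0.0]
ft_force: [-1.3, 0.2, 8.3]
width: 0.0194
```

Run:
```python
from h import *
to(.581,-.301,.2082,-58.3)
c=cam('scene');cv2.imwrite('pics/f.png',c['frame'])
```

```text
t 7.25 pos [ 0.5818 -0.3004  0.1539] toolY yaw -58.27 tilt 0.06 F [-1.3  0.2  8.3] w 0.0194
SHIFT cm [-0.1   0.01 -5.43] TURN 0.027021451769741134
```

View pics/f.png

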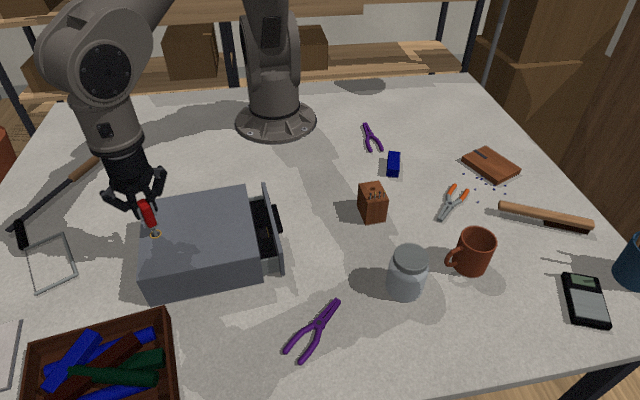

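The drawer has tripped and is sliding out (front panel at about (270,230)). Holding briefly, then lifting.

Call:
send_rows([
  [-1, 0, 0, 0, 0],
  [-1, 0, 0, 0, 0],
  [-1, 0, 0, 0, 0],
  [-1, 0, 0, 0, 0],
  [-1, 0, 0, 0, 0],
  [-1, 0, 0, 0, 0],
])

```text
time: 7.9
tool_pos: [0.5818, -0.3004, 0.1541]
orientation: [0.962, 0.273, 0.0, 0.0]
ft_force: [-1.6, 0.7, 7.4]
width: 0.0191
```

Call:
send_rows([
  [-1, 0, 0, -1, 0],
  [-1, 0, 0, -2.5, 0],
  [-1, 0, 0, -4, 0],
  [-1, 0, 0, -5.5, 0],
  [-1, 0, 0, -7, 0],
  [-1, 0, 0, -8.2, 0],
  [-1, 0, 0, -8.2, 0],
])

```text
time: 8.6
tool_pos: [0.5821, -0.3005, 0.2373]
orientation: [0.962, 0.273, 0.001, 0.001]
ft_force: [0.1, -0.1, -0.8]
width: 0.019
```

Run:
```python
from h import *
to(.485,.2177,.236,-58.3)
c=cam('scene');cv2.imwrite('pics/g.png',c['frame'])
```

```text
t 8.6 pos [ 0.5821 -0.3005  0.2373] toolY yaw -58.26 tilt 0.14 F [ 0.1 -0.1 -0.8] w 0.019
SHIFT cm [ 19.   -49.18   0.07] TURN 0.03734859348583086
```

View pics/g.png

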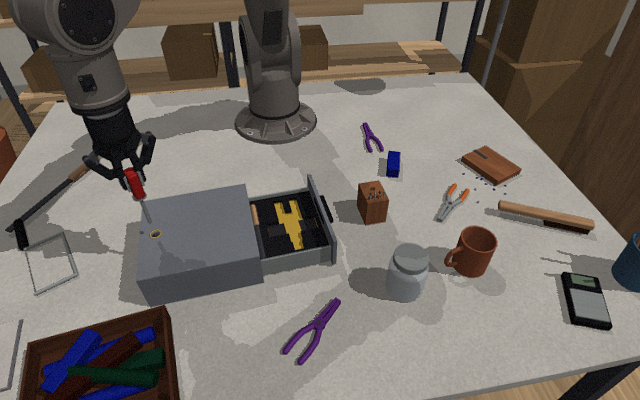

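The drawer looks fully open, with the yellow cutout visible at about (290,225). Taking the pin back over the block.

Call:
send_rows([
  [-1, 1, -2.5, 0, 0],
  [-1, 2.5, -6.3, 0, 0],
  [-1, 4.2, -10.5, 0, 0],
  [-1, 5.8, -14.7, 0, 0],
  [-1, 7.5, -19, 0, 0],
  [-1, 9.1, -23.3, 0, 0],
  [-1, 10.8, -27.5, 0, 0],
  [-1, 12.4, -31.7, 0, 0],
])

```text
time: 9.45
tool_pos: [0.5193, 0.0366, 0.2348]
orientation: [0.962, 0.274, -0.0, -0.0]
ft_force: [1.3, 0.4, -1.4]
width: 0.0191
```

Call:
send_rows([
  [-1, 1.6, -4.2, 0, 0],
  [-1, 3.2, -8.2, 0, 0],
  [-1, 4.8, -12.2, 0, 0],
  [-1, 6, -15.4, 0, 0],
  [-1, 6.6, -17.5, 0, 0],
  [-1, 6.6, -17.5, 0, 0],
  [-1, 6.6, -17.5, 0, 0],
])

```text
time: 10.15
tool_pos: [0.484, 0.2182, 0.2347]
orientation: [0.962, 0.274, -0.0, 0.0]
ft_force: [0.7, -1.2, -0.3]
width: 0.0193
```

Run:
```python
from h import *
to(.485,.2177,.2,-58.3)
```

```text
t 10.15 pos [0.484  0.2182 0.2347] toolY yaw -58.22 tilt 0.07 F [ 0.7 -1.2 -0.3] w 0.0193
SHIFT cm [0.07 0.09 3.47] TURN 0.07977043512613591
```

Call:
send_rows([
  [-1, 0.1, 0.1, 1, 0],
  [-1, 0.1, 0.1, 2, 0],
  [-1, 0.1, 0.1, 3, 0],
  [-1, 0.1, 0.1, 4, 0],
  [-1, 0.1, 0.1, 4.2, 0],
  [-1, 0.1, 0.1, 4.2, 0],
])

```text
time: 10.75
tool_pos: [0.4856, 0.2176, 0.1928]
orientation: [0.962, 0.273, -0.0, 0.0]
ft_force: [-0.3, 0.1, -0.1]
width: 0.0192
```

Run:
```python
from h import *
to(.485,.2177,.1068,-58.3)
p=bot.get_obs()['tool_pos']
c=cam('scene');f=c['frame']
a=proj(c,[[.484,.2167,.08],p-[0,0,.1015]]);print(a)
u,v=a[0].astype(int);x0=u-40;y0=v-45;print(x0,y0,((a-[x0,y0])+.5)*8)
cv2.imwrite(f'pics/i.png',cv2.resize(f[y0:v+25,x0:u+40],None,fx=8,fy=8,interpolation=cv2.INTER_CUBIC))
```

```text
t 10.75 pos [0.4856 0.2176 0.1928] toolY yaw -58.29 tilt 0.06 F [-0.3  0.1 -0.1] w 0.0192
SHIFT cm [-0.04 -0.04  8.6 ] TURN 0.007745831128204372
[[371.6786628  186.82273685]
 [372.59279951 183.85834549]]
331 141 [[329.42930243 370.58189481]
 [336.74239607 346.8667639 ]]
```

View pics/i.png

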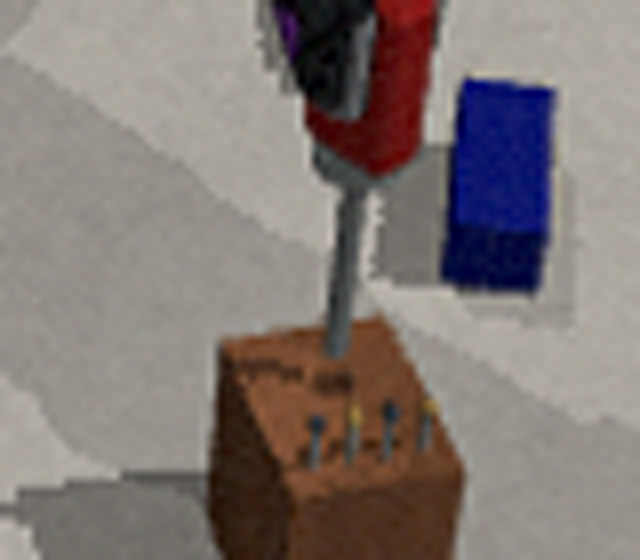

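Run:
```python
from h import *
c=cam('scene')
i=cv2.imread('pics/i.png');cc=cv2.imread('pics/c.png')
cv2.imwrite('pics/j.png',np.hstack([cv2.resize(i[320:420,270:410],(560,400)),]))
cv2.imwrite('pics/k.png',cv2.resize(cc[350:430,220:340],(720,480)))
print(onz(c,331+333/8-.5,141+381/8-.5,.08), onz(c,280+(279.5)/3-.5,60+386/3-.5,.08))
```

```text
[0.48903373 0.21659162 0.08      ] [0.48939624 0.21791751 0.08      ]
```

View pics/j.png

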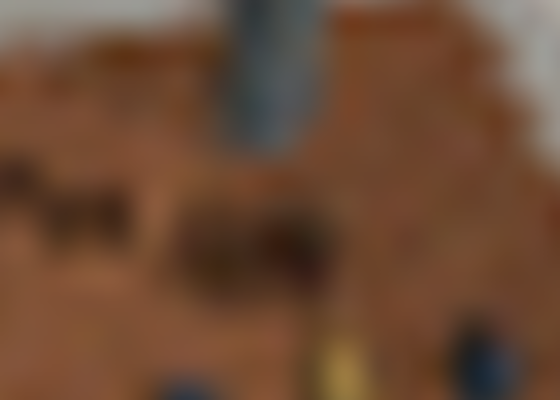

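View pics/k.png

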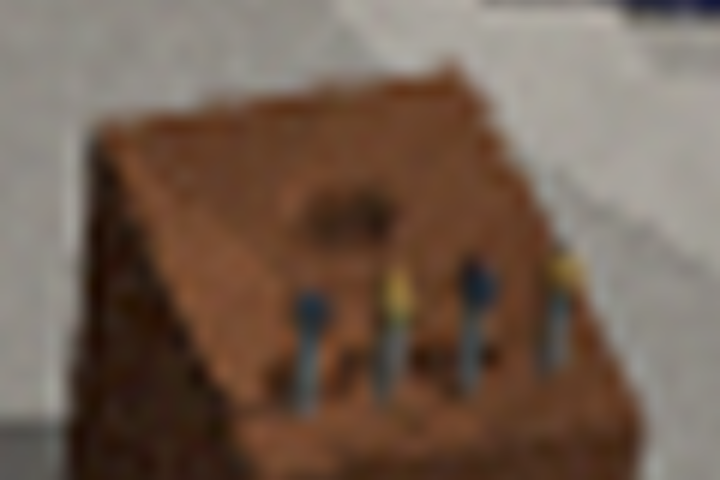

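The scene camera puts the hole at x=0.489 and the top camera at 0.484, while the pin came out at 0.485. I'll aim for about 0.4865 and go down gently.

Call:
send_rows([
  [-1, 0.05, 0.1, 0.3, 0],
  [-1, 0.05, 0.1, 0.7, 0],
  [-1, 0.05, 0.1, 1.0, 0],
  [-1, 0.05, 0.1, 1.3, 0],
  [-1, 0.05, 0.1, 1.5, 0],
  [-1, 0.05, 0.1, 1.6, 0],
])

```text
time: 11.45
tool_pos: [0.4866, 0.2173, 0.1771]
orientation: [0.962, 0.273, -0.0, 0.0]
ft_force: [-0.5, -0.7, -1.3]
width: 0.0194
```

No force with the tip 4 mm below the block top, so it is in the hole. Continuing down.

Call:
send_rows([
  [-1, 0, 0, 1, 0],
  [-1, 0, 0, 2, 0],
  [-1, 0, 0, 3, 0],
  [-1, 0, 0, 4, 0],
  [-1, 0, 0, 5, 0],
  [-1, 0, 0, 6, 0],
  [-1, 0, 0, 6.6, 0],
  [-1, 0, 0, 6.6, 0],
])

```text
time: 12.25
tool_pos: [0.4863, 0.2171, 0.1104]
orientation: [0.962, 0.273, -0.001, 0.0]
ft_force: [0.8, 0.3, 0.4]
width: 0.0192
```

Call:
send_rows([
  [-1, 0, 0, 0.2, 0],
  [-1, 0, 0, 0.4, 0],
  [-1, 0, 0, 0.5, 0],
  [-1, 0, 0, 0.5, 0],
])

```text
time: 12.65
tool_pos: [0.4869, 0.2175, 0.1068]
orientation: [0.962, 0.273, 0.0, -0.0]
ft_force: [-2.3, -1.5, 6.9]
width: 0.0192
```

Seated: contact at the same height as before (0.1068). Releasing and rising.

Call:
send_rows([
  [1, 0, 0, -0.1, 0],
  [1, 0, 0, -0.1, 0],
  [1, 0, 0, -0.1, 0],
  [1, 0, 0, -0.1, 0],
  [1, 0, 0, -0.1, 0],
  [1, 0, 0, -0.1, 0],
])

```text
time: 13.25
tool_pos: [0.4867, 0.2174, 0.1073]
orientation: [0.962, 0.273, -0.0, 0.0]
ft_force: [-0.6, 1.2, 0.4]
width: 0.0854
```

Call:
send_rows([
  [1, 0, 0, -2, 0],
  [1, 0, 0, -5, 0],
  [1, 0, 0, -8, 0],
  [1, 0, 0, -11, 0],
  [1, 0, 0, -12, 0],
])

```text
time: 13.75
tool_pos: [0.4877, 0.2177, 0.2299]
orientation: [0.962, 0.273, 0.001, -0.001]
ft_force: [0.9, -0.2, -0.8]
width: 0.0854
```

Run:
```python
from h import *
to(.505,.4345,.12,45)
c=cam('scene');cv2.imwrite('pics/l.png',cv2.resize(c['frame'][100:300,220:520],None,fx=2.5,fy=2.5,interpolation=cv2.INTER_CUBIC))
c=cam('top');cv2.imwrite('pics/l2.png',c['frame'])
```

```text
t 13.75 pos [0.4877 0.2177 0.2299] toolY yaw -58.29 tilt 0.19 F [ 0.9 -0.2 -0.8] w 0.0854
SHIFT cm [ 12.84 -17.53  11.05] TURN -103.2869915158472
```

View pics/l.png

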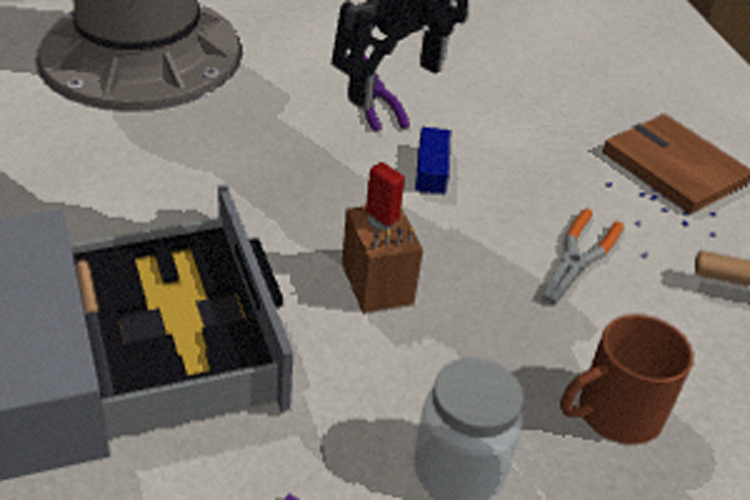

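View pics/l2.png

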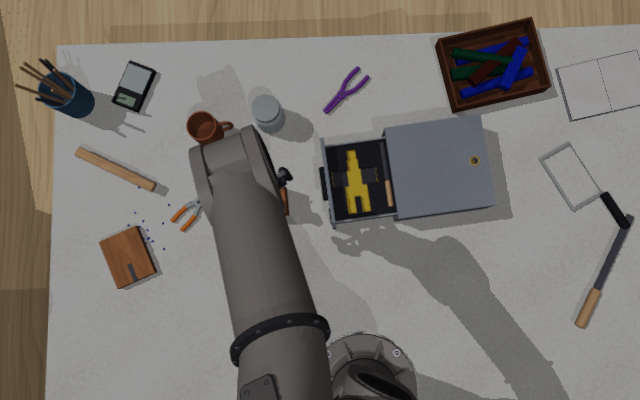

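The pin is back in place with its collar on the block. The cutout is clear in the top view (yellow, (350-358,150-213)). Next I'll measure the cutout.

Run:
```python
from h import *
c=cam('top');s=cam('scene')
for cc,box,n in((c,(325,135,395,225),'t'),(s,(250,190,310,260),'s')):
    x0,y0,x1,y1=box;f=cc['frame'][y0:y1,x0:x1]
    m=cv2.inRange(cv2.cvtColor(f,cv2.COLOR_BGR2HSV),(18,140,60),(35,255,255))
    nn,l,st,ce=cv2.connectedComponentsWithStats(m);i=1+np.argmax(st[1:,4]);v,u=np.nonzero(l==i)
    P=np.array([onz(cc,a+x0,b+y0,.04)[:2] for a,b in zip(u,v)])
    ax=np.radians(5.8);e=np.array([np.cos(ax),np.sin(ax)]);g=np.array([-e[1],e[0]])
    o=np.array([.56,.006]);A=(P-o)@e;B=(P-o)@g
    print(n,len(P),'ctr',P.mean(0),'long',A.min(),A.max(),'lat',B.min(),B.max())
    for lo in np.arange(-.095,.08,.01):
        k=(A>=lo)&(A<lo+.01)
        if k.any(): print(round(lo*1000+5),B[k].min().round(4),B[k].max().round(4),B[k].mean().round(4))
    cv2.imwrite(f'pics/m_{n}.png',cv2.resize(f,None,fx=6,fy=6,interpolation=cv2.INTER_CUBIC))
pr=proj(c,[[.56,.006,.04]]);print(pr,(pr-[325,135]+.5)*6)
```

```text
t 977 ctr [0.53372558 0.00410762] long -0.1008294723274589 0.07134156216607837 lat -0.030563722577036906 0.03113027903839961
-90 -0.0302 0.0298 0.0001
-80 -0.0306 0.0307 -0.0002
-70 -0.0304 0.03 -0.0001
-60 -0.0289 0.0309 0.0014
-50 -0.0303 0.0299 -0.0006
-40 -0.0291 0.0311 0.0008
-30 -0.0298 0.0301 -0.0
-20 -0.0173 0.02 0.0018
-10 -0.0168 0.0193 0.0008
0 -0.0171 0.0202 0.002
10 -0.0166 0.0195 0.0016
20 -0.017 0.0181 0.0007
30 -0.0134 0.0167 0.0017
40 -0.0142 0.0156 0.0011
50 -0.011 0.0142 0.0024
60 -0.0097 0.0131 0.0011
70 -0.0101 0.0117 0.0019
s 789 ctr [0.53688172 0.00225029] long -0.1003111039643153 0.06580674427378427 lat -0.03197400301314077 0.028331436123003137
-90 -0.032 0.0265 -0.0023
-80 -0.0313 0.0275 -0.003
-70 -0.0307 0.0277 -0.0013
-60 -0.0313 0.0278 -0.0017
-50 -0.0313 0.028 -0.002
-40 -0.0307 0.0282 -0.0017
-30 -0.0312 0.0283 -0.0014
-20 -0.0229 0.0173 -0.002
-10 -0.02 0.0168 -0.0014
0 -0.0195 0.017 -0.0015
10 -0.0196 0.0173 -0.0009
20 -0.0145 0.0136 -0.0004
30 -0.0146 0.0141 -0.0001
40 -0.013 0.0134 -0.0003
50 -0.0109 0.0107 -0.0002
60 -0.011 0.011 -0.0
70 -0.0021 0.0097 0.0025
[[354.49655258 175.4414047 ]] [[179.97931548 245.6484282 ]]
```

View pics/m_t.png

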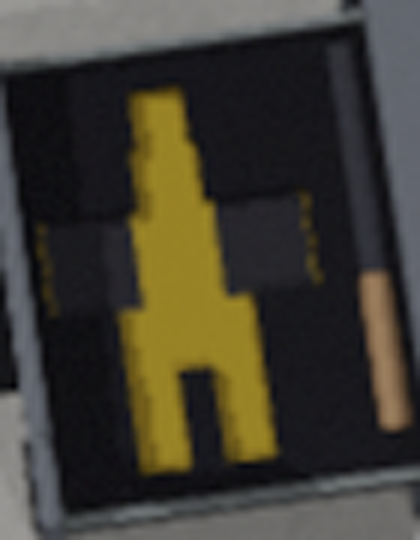

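The cutout pivot measures about (0.5565, 0.0055) with yaw about 6.4°. That agrees with the position computed from the hole geometry. Moving over the pliers.

Call:
send_rows([
  [1, 1, -1.3, 0, -8],
  [1, 3, -4, 0, -16],
  [1, 5, -7, 0, -24.5],
  [1, 7, -10, 0, -33],
  [1, 9, -12.5, 0, -41.5],
  [1, 11, -15, 0, -50],
  [1, 12.8, -17.5, 0, -58.5],
  [1, 12.8, -17.5, 0, -67],
])

```text
time: 14.75
tool_pos: [0.5018, 0.4376, 0.2243]
orientation: [0.647, 0.762, -0.001, -0.001]
ft_force: [0.0, 0.6, -0.9]
width: 0.0854
```

Call:
send_rows([
  [1, 0, 0, 2, -8],
  [1, 0, 0, 4, -16],
  [1, 0, 0, 6, -24],
  [1, 0, 0, 8, -32],
  [1, 0, 0, 10, -36.3],
  [1, 0, 0, 11, -36.3],
  [1, 0, 0, 11, -36.3],
])

```text
time: 15.45
tool_pos: [0.5026, 0.4324, 0.1147]
orientation: [0.384, 0.923, -0.002, -0.001]
ft_force: [-0.4, -0.8, -0.4]
width: 0.0854
```

Run:
```python
from h import *
to(.505,.4345,.003,45)
c=cam('scene');p=proj(c,[[.505,.4345,.013]])[0].astype(int);print(p)
cv2.imwrite('pics/n.png',cv2.resize(c['frame'][p[1]-70:p[1]+50,p[0]-80:p[0]+80],None,fx=5,fy=5,interpolation=cv2.INTER_CUBIC))
```

```text
t 15.45 pos [0.5026 0.4324 0.1147] toolY yaw 44.86 tilt 0.23 F [-0.4 -0.8 -0.4] w 0.0854
SHIFT cm [-0.02  0.36 11.17] TURN -0.13695142743011957
[449 202]
```

View pics/n.png

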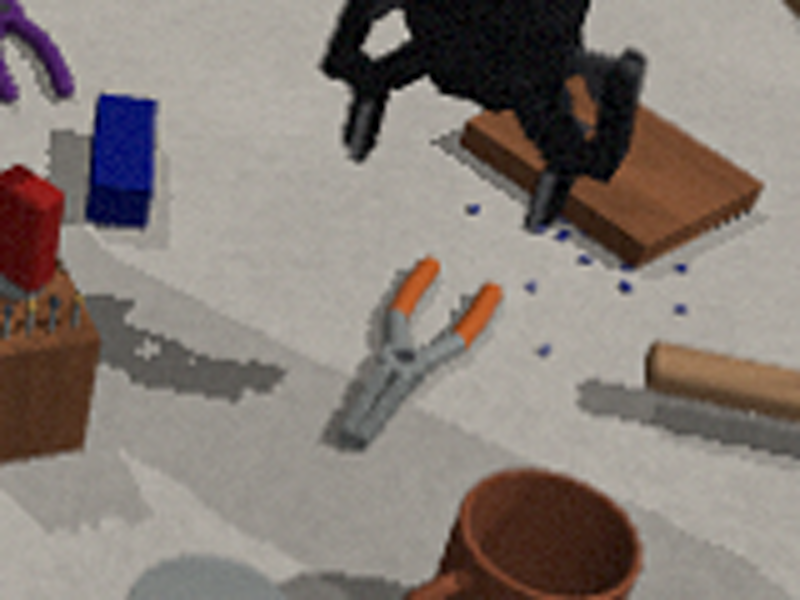

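The fingers straddle the pliers along the correct closing direction. Descending with a half-open gripper.

Call:
send_rows([
  [0.1, 0, 0.3, 2.5, 0],
  [0.1, 0, 0.3, 5, 0],
  [0.1, 0, 0.35, 7.5, 0],
  [0.1, 0, 0.35, 9.5, 0],
  [0.1, 0, 0.35, 10.6, 0],
  [0.1, 0, 0.35, 11.0, 0],
  [0.1, 0, 0.35, 11.0, 0],
])

```text
time: 16.2
tool_pos: [0.5062, 0.4362, 0.0077]
orientation: [0.383, 0.924, 0.0, 0.0]
ft_force: [1.3, -0.6, -0.3]
width: 0.047
```

Run:
```python
from h import *
to(.505,.4345,.002,45)
c=cam('scene');p=proj(c,[[.505,.4345,.013]])[0].astype(int);print(p)
cv2.imwrite('pics/o.png',cv2.resize(c['frame'][p[1]-40:p[1]+40,p[0]-50:p[0]+50],None,fx=7,fy=7,interpolation=cv2.INTER_CUBIC))
```

```text
t 16.2 pos [0.5062 0.4362 0.0077] toolY yaw 45.0 tilt 0.02 F [ 1.3 -0.6 -0.3] w 0.047
SHIFT cm [-0.04 -0.21  0.57] TURN 0.0036412851445675187
[449 202]
```

View pics/o.png

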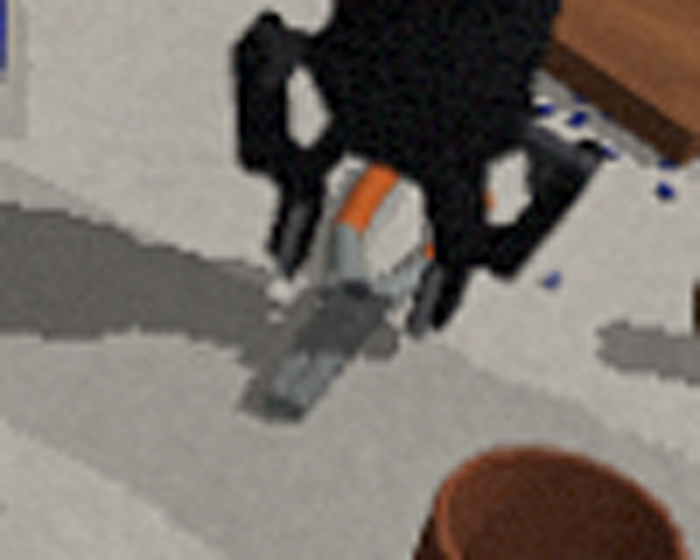

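The fingers' midpoint at crop (358,295) matches the boss at (353,288). Going down 5 mm and closing.

Call:
send_rows([
  [0.1, 0, -0.1, 0.3, 0],
  [0.1, 0, -0.1, 0.5, 0],
  [0.1, 0, -0.1, 0.5, 0],
  [-1, 0, -0.1, 0.5, 0],
  [-1, 0, -0.1, 0.5, 0],
  [-1, 0, -0.1, 0.5, 0],
  [-1, 0, -0.1, 0.5, 0],
  [-1, 0, -0.1, 0.5, 0],
], grip_force=60)

```text
time: 17.05
tool_pos: [0.5054, 0.4356, 0.0029]
orientation: [0.382, 0.924, 0.0, -0.0]
ft_force: [-0.8, -0.5, 5.4]
width: 0.0237
```

Call:
send_rows([
  [-1, 0, 0, -1, 0],
  [-1, 0, 0, -3, 0],
  [-1, 0, 0, -6, 0],
  [-1, 0, 0, -9, 0],
  [-1, 0, 0, -11, 0],
  [-1, 0, 0, -11, 0],
])

```text
time: 17.65
tool_pos: [0.5066, 0.4363, 0.1161]
orientation: [0.383, 0.924, 0.002, 0.001]
ft_force: [0.1, -0.8, -1.4]
width: 0.0238
```

Run:
```python
from h import *
to(.5565,.0055,.18,96.4)
c=cam('scene');p=proj(c,[[.505,.4345,.12]])[0].astype(int);print(p)
cv2.imwrite('pics/p.png',cv2.resize(c['frame'][p[1]-50:p[1]+50,p[0]-60:p[0]+60],None,fx=6,fy=6,interpolation=cv2.INTER_CUBIC))
c=cam('top');cv2.imwrite('pics/p2.png',c['frame'])
```

```text
t 17.65 pos [0.5066 0.4363 0.1161] toolY yaw 45.01 tilt 0.28 F [ 0.1 -0.8 -1.4] w 0.0238
SHIFT cm [-33.98 -26.91  -6.53] TURN -51.38562897190275
[458 171]
```

View pics/p.png

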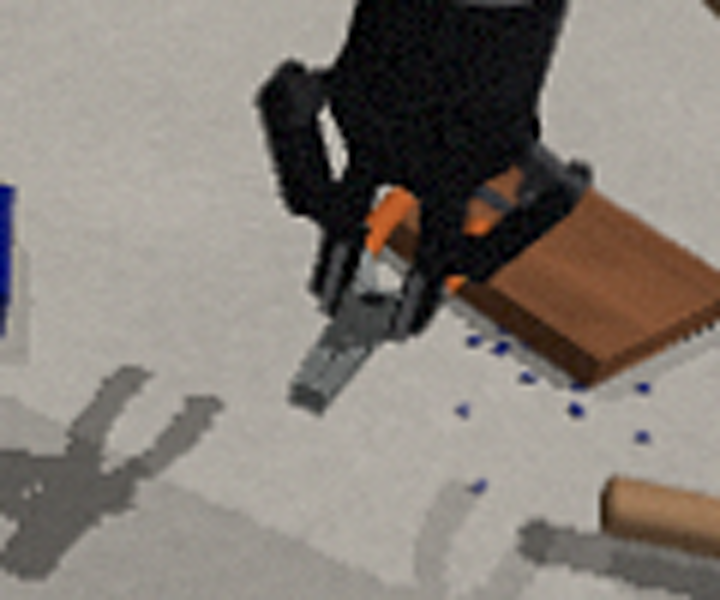

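View pics/p2.png

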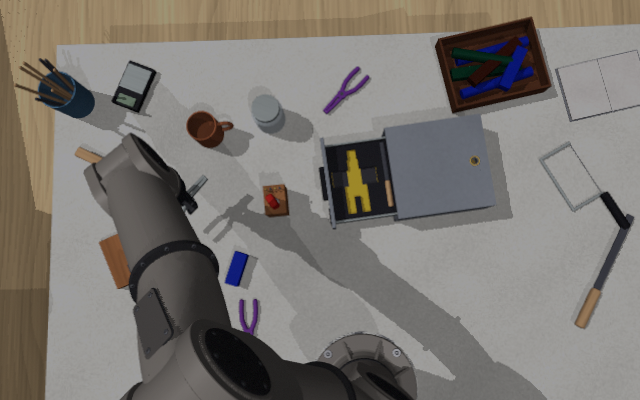

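The pliers are held level across the boss, with the boss at (377,297) in the crop midway between the pads. Lifting over the pin and traversing to the drawer.

Call:
send_rows([
  [-1, 0, 0, -3, 0],
  [-1, 0, 0, -6, 0],
  [-1, -1.5, -1.2, -9, -6],
  [-1, -4.5, -3.6, -9, -12],
  [-1, -8, -6.3, -9, -18],
  [-1, -11.5, -9.1, -9, -24],
  [-1, -15, -11.9, -9, -30],
  [-1, -18.5, -14.7, -9, -36],
])

```text
time: 18.55
tool_pos: [0.5316, 0.1985, 0.2012]
orientation: [0.076, 0.997, -0.001, -0.001]
ft_force: [1.0, 0.3, -1.3]
width: 0.0235
```

Run:
```python
from h import *
to(.5565,.0055,.2,96.4)
```

```text
t 18.55 pos [0.5316 0.1985 0.2012] toolY yaw 81.28 tilt 0.1 F [ 1.   0.3 -1.3] w 0.0235
SHIFT cm [ -5.39 -18.7    0.14] TURN -15.11591322061966
```

Call:
send_rows([
  [-1, -1, -3.5, 0, -3],
  [-1, -2.2, -7.2, 0, -6],
  [-1, -3.2, -11, 0, -9],
  [-1, -4.2, -14.5, 0, -12],
  [-1, -5, -17.4, 0, -15],
  [-1, -5.4, -18.7, 0, -15],
  [-1, -5.4, -18.7, 0, -15],
  [-1, -5.4, -18.7, 0, -15],
])

```text
time: 19.35
tool_pos: [0.5561, 0.0083, 0.2017]
orientation: [-0.052, 0.999, 0.0, -0.001]
ft_force: [0.8, -0.4, -0.7]
width: 0.0241
```

Run:
```python
from h import *
to(.5565,.0055,.12,96.4)
for n in('scene','top'):
    c=cam(n);p=proj(c,[[.5565,.0055,.12]])[0].astype(int);print(p)
    cv2.imwrite(f'pics/q_{n}.png',cv2.resize(c['frame'][p[1]-60:p[1]+60,p[0]-70:p[0]+70],None,fx=5,fy=5,interpolation=cv2.INTER_CUBIC))
```

```text
t 19.35 pos [0.5561 0.0083 0.2017] toolY yaw 96.01 tilt 0.07 F [ 0.8 -0.4 -0.7] w 0.0241
SHIFT cm [-0.02 -0.28  8.17] TURN -0.39174230425766154
[291 203]
[355 171]
```

View pics/q_scene.png

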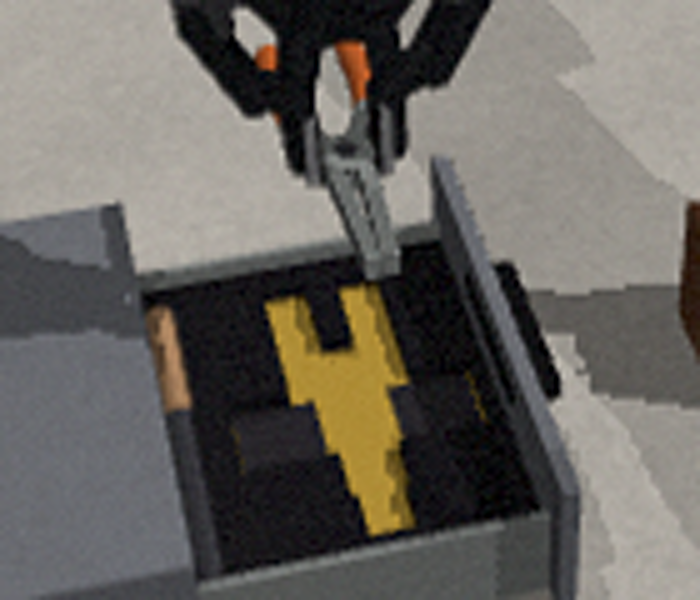

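View pics/q_top.png

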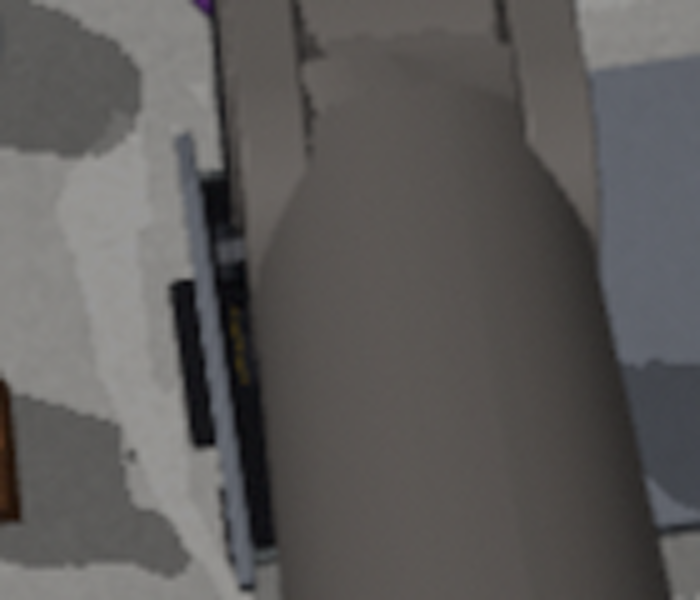

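Run:
```python
from h import *
c=cam('scene')
f=c['frame'];cv2.imwrite('pics/r.png',cv2.resize(f[160:205,270:315],(720,720),interpolation=cv2.INTER_CUBIC))
q=lambda U,V,z:onz(c,(U+.5)/5-.5+221,(V+.5)/5-.5+143,z)
b=q(345,148,.2118);n=q(383,264,.2053);print(b,n,n-b,np.degrees(np.arctan2(*(n-b)[[1,0]])))
e=np.array([np.cos(np.radians(6.0)),np.sin(np.radians(6.0)),0])
T=np.array([.5561,.0083,.1988])
a=proj(c,[T+[0,0,.013],T+70e-3*e+[0,0,.0065],T+70e-3*e]);print((a-[270,160]+.5)*16)
```

```text
[0.55478659 0.006665   0.2118    ] [0.6227588  0.01531492 0.2053    ] [ 0.06797221  0.00864992 -0.0065    ] 7.2522892292961325
[[334.74609313 208.21322951]
 [448.13382708 589.91472446]
 [450.0744483  627.44494025]]
```

View pics/r.png

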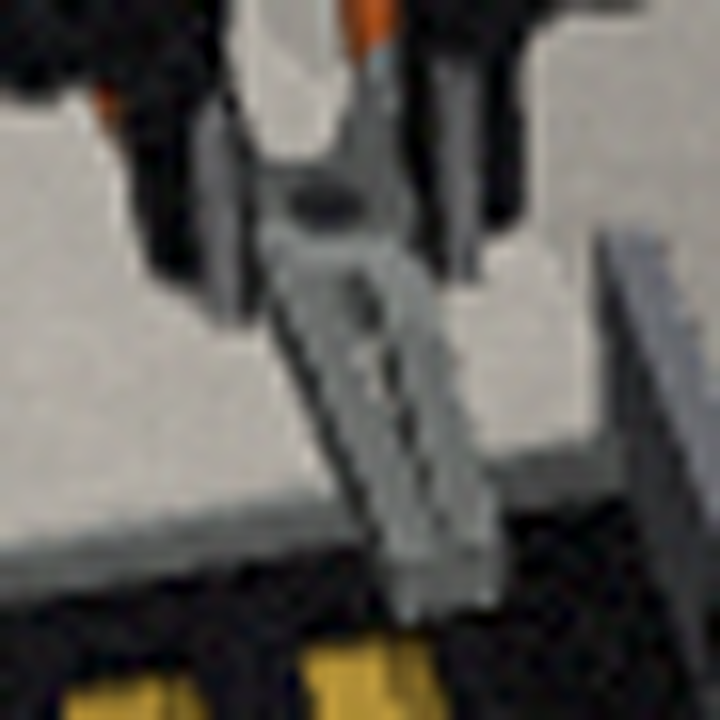

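Run:
```python
from h import *
c=cam('scene')
q=lambda U,V,z:onz(c,(U+.5)/5-.5+221,(V+.5)/5-.5+143,z)
print(q(240,450,.04),q(478,396,.04),q(359,423,.04))
cv2.imwrite('pics/s.png',cv2.resize(c['frame'][195:255,255:325],(700,600),interpolation=cv2.INTER_CUBIC))
for d in(5.8,6.4):
  r=np.radians(d);e=np.array([np.cos(r),np.sin(r),0]);g=np.array([-e[1],e[0],0]);o=np.array([.5565,.0055,.04])
  print(d,((proj(c,[o,o+.074*e,o-.095*e,o+.06*g+.022*e,o+.06*g-.022*e,o-.06*g+.022*e,o-.06*g-.022*e])-[255,195]+.5)*10).round(0).tolist())
```

```text
[ 0.56443152 -0.05361913  0.04      ] [0.54636702 0.06426238 0.04      ] [0.55549409 0.00456039 0.04      ]
5.8 [[383.0, 330.0], [448.0, 561.0], [310.0, 68.0], [645.0, 349.0], [602.0, 222.0], [153.0, 443.0], [124.0, 310.0]]
6.4 [[383.0, 330.0], [452.0, 560.0], [306.0, 68.0], [646.0, 347.0], [600.0, 220.0], [154.0, 445.0], [123.0, 312.0]]
```

View pics/s.png

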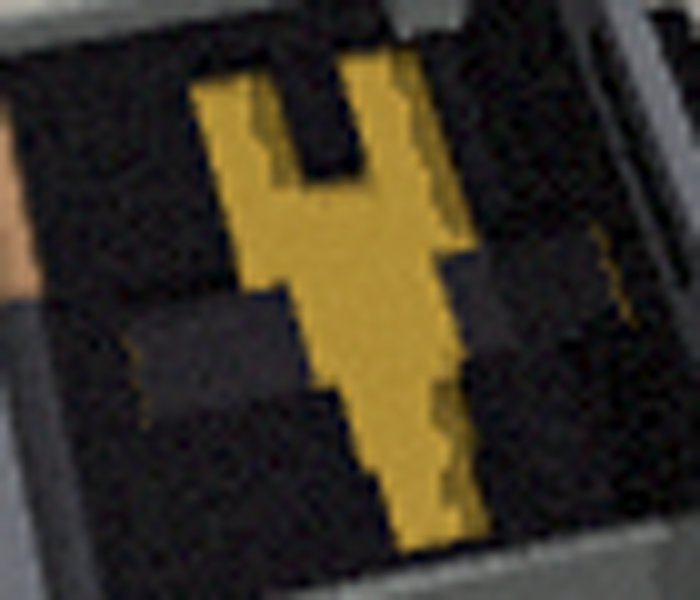

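The pliers in hand and the cutout agree with predictions: nose at (450,588) against (448,590), and scene pivot (0.5555, 0.0046). Descending to just above the foam.

Call:
send_rows([
  [-1, -0.05, -0.25, 3, 0],
  [-1, -0.05, -0.25, 6, 0],
  [-1, -0.05, -0.25, 9, 0],
  [-1, -0.05, -0.25, 11.5, 0],
  [-1, -0.05, -0.25, 13.5, 0],
  [-1, -0.05, -0.25, 14.4, 0],
  [-1, -0.05, -0.25, 14.4, 0],
  [-1, -0.05, -0.25, 14.4, 0],
])

```text
time: 20.35
tool_pos: [0.5577, 0.0053, 0.059]
orientation: [-0.053, 0.999, 0.0, 0.0]
ft_force: [-0.5, -0.2, -1.6]
width: 0.0241
```

Run:
```python
from h import *
to(.5567,.006,.043,96)
c=cam('scene')
cv2.imwrite('pics/t.png',cv2.resize(c['frame'][185:255,250:330],(800,700)[:2] if 0 else (680,595),interpolation=cv2.INTER_CUBIC))
```

```text
t 20.35 pos [0.5577 0.0053 0.059 ] toolY yaw 96.05 tilt 0.04 F [-0.5 -0.2 -1.6] w 0.0241
SHIFT cm [0.09 0.08 1.6 ] TURN 0.050415464551008426
```

View pics/t.png

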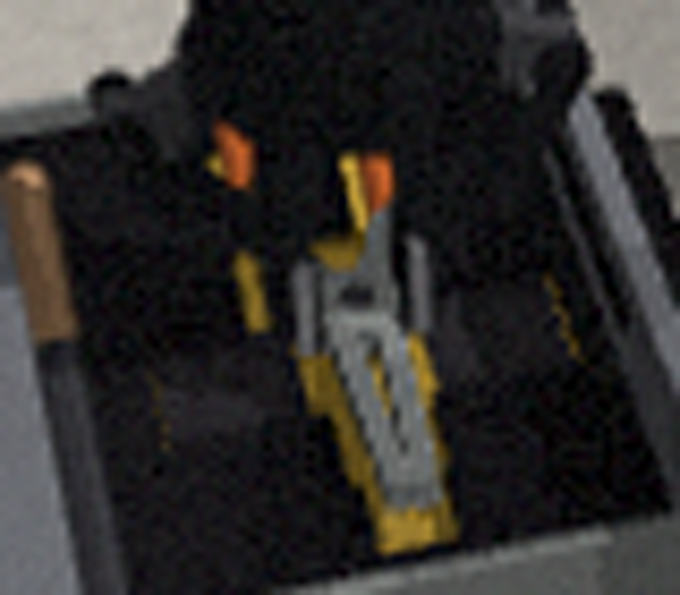

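Run:
```python
from h import *
c=cam('scene')
q=lambda U,V,z:onz(c,(U+.5)/8.5-.5+250,(V+.5)/8.5-.5+185,z)
n=q(415,507,.0561);nt=q(412,487,.0626);b=q(358,295,.0691);print('nose',n,nt,'boss',b,np.degrees(np.arctan2(*(n-b)[[1,0]])))
print('cut edge L,R at foam top', q(380,553,.05),q(458,540,.05))
```

```text
nose [0.6245846  0.01201821 0.0561    ] [0.62306348 0.01162559 0.0626    ] boss [0.5566738  0.00408799 0.0691    ] 6.660492193718195
cut edge L,R at foam top [0.63388353 0.0013657  0.05      ] [0.63256422 0.02246331 0.05      ]
```

Run:
```python
from h import *
c=cam('scene')
q=lambda U,V,z:onz(c,(U+.5)/10-.5+255,(V+.5)/10-.5+195,z).round(4)
print('nose edge',q(400,553,.05),q(490,537,.05),'tail L out',q(190,88,.04),'tail R out',q(418,52,.04))
print('handle front corners (x?)',q(242,292,.05),q(470,250,.05), 'tongue base', q(333,185,.04))
print('channel corners', q(135,335,.04),q(148,428,.04),q(595,228,.04),q(632,325,.04))
```

```text
nose edge [0.6347 0.0019 0.05  ] [0.6331 0.0227 0.05  ] tail L out [ 0.4651 -0.0353  0.04  ] tail R out [0.4605 0.0244 0.04  ]
handle front corners (x?) [ 0.5486 -0.0274  0.05  ] [0.5429 0.0287 0.05  ] tongue base [ 0.5057 -0.0019  0.04  ]
channel corners [ 0.5495 -0.0541  0.04  ] [ 0.5798 -0.0527  0.04  ] [0.5305 0.0612 0.04  ] [0.5642 0.0655 0.04  ]
```

Within the scene view, the pliers look 3–5 mm short of the cutout along the jaws, with sideways offset and yaw fine. I'll shift +2.5 mm, go down to just above the foam, and look again.

Call:
send_rows([
  [-1, -0.25, 0, 0.2, 0],
  [-1, -0.25, 0, 0.5, 0],
  [-1, -0.25, 0, 0.5, 0],
  [-1, -0.25, 0, 0.5, 0],
])

```text
time: 20.9
tool_pos: [0.5596, 0.0052, 0.0532]
orientation: [-0.053, 0.999, -0.0, -0.0]
ft_force: [-1.0, 0.3, -0.9]
width: 0.0244
```

Run:
```python
from h import *
to(.5567,.006,.043,96)
c=cam('scene')
cv2.imwrite('pics/u.png',cv2.resize(c['frame'][195:255,260:325],(780,720) if 0 else (650,600),interpolation=cv2.INTER_CUBIC))
d=cam('top');cv2.imwrite('pics/u2.png',cv2.resize(d['frame'][130:230,310:400],(540,600),interpolation=cv2.INTER_CUBIC))
```

```text
t 20.9 pos [0.5596 0.0052 0.0532] toolY yaw 96.03 tilt 0.02 F [-1.   0.3 -0.9] w 0.0244
SHIFT cm [0.28 0.11 1.02] TURN 0.026945399781141077
```

View pics/u.png

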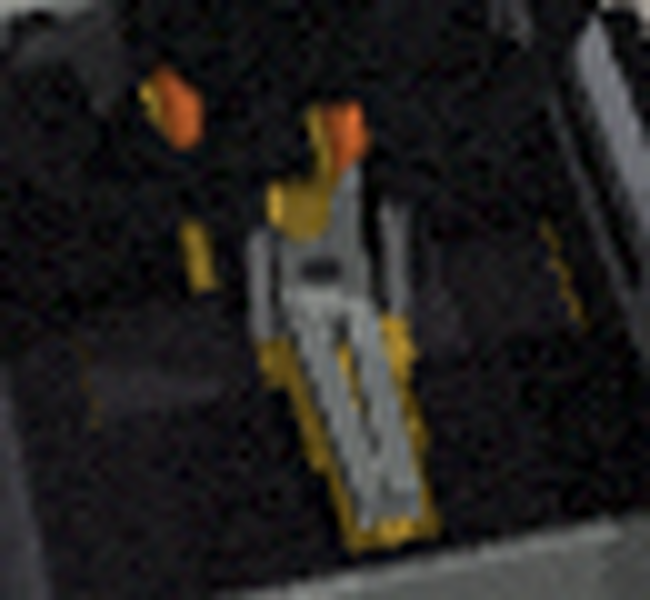

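View pics/u2.png

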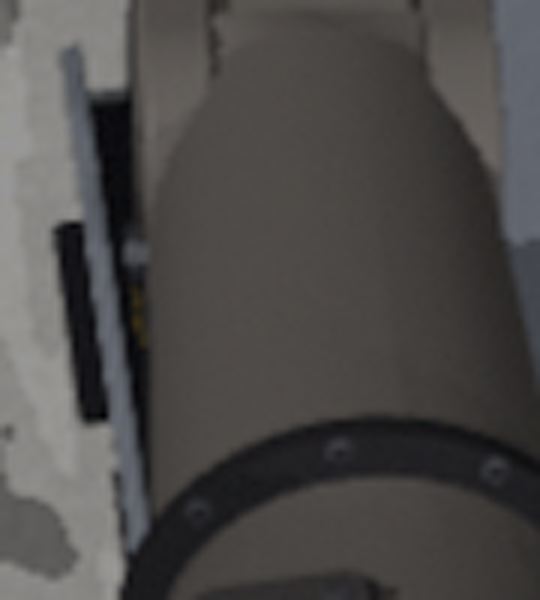

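At the foam top the nose gap is about 5.8 mm (nominal 4), and the side gaps are 2.5 mm left and 4.9 mm right. I'll correct by about 1 mm each way and lower.

Call:
send_rows([
  [-1, -0.15, 0.1, 0, 0],
  [-1, -0.15, 0.1, 0.2, 0],
  [-1, -0.15, 0.1, 0.4, 0],
  [-1, -0.15, 0.1, 0.6, 0],
  [-1, -0.15, 0.1, 0.6, 0],
])

```text
time: 21.5
tool_pos: [0.5608, 0.0063, 0.0469]
orientation: [-0.053, 0.999, -0.0, -0.0]
ft_force: [0.3, 0.7, -1.3]
width: 0.024
```

Run:
```python
from h import *
to(.5567,.006,.043,96)
c=cam('scene')
cv2.imwrite('pics/v.png',cv2.resize(c['frame'][195:255,260:325],(650,600),interpolation=cv2.INTER_CUBIC))
```

```text
t 21.5 pos [0.5608 0.0063 0.0469] toolY yaw 96.03 tilt 0.04 F [ 0.3  0.7 -1.3] w 0.024
SHIFT cm [0.41 0.01 0.39] TURN 0.02859155045865691
```

View pics/v.png

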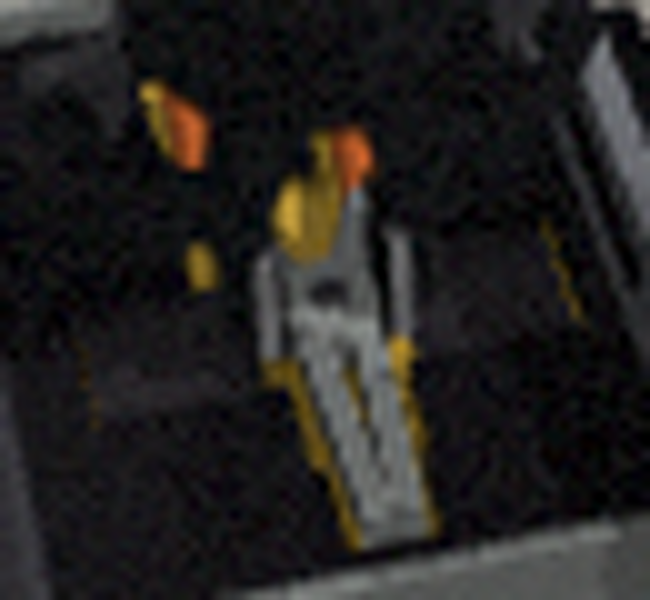

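Underside at about 44 mm with no force, so the pliers are entering the cutout. Lowering the rest.

Call:
send_rows([
  [-1, 0, 0, 0.15, 0],
  [-1, 0, 0, 0.3, 0],
  [-1, 0, 0, 0.4, 0],
  [-1, 0, 0, 0.45, 0],
  [-1, 0, 0, 0.45, 0],
])

```text
time: 22.05
tool_pos: [0.5612, 0.0064, 0.0429]
orientation: [-0.053, 0.999, -0.0, 0.0]
ft_force: [-0.0, -0.3, 1.2]
width: 0.0236
```

At 0.0429, which matches the pickup height plus 40 mm, with light contact. Opening partway and lifting.

Call:
send_rows([
  [0.1, 0, 0, 0, 0],
  [0.1, 0, 0, 0, 0],
  [0.1, 0, 0, 0, 0],
  [0.1, 0, 0, 0, 0],
  [0.1, 0, 0, 0, 0],
])

```text
time: 22.55
tool_pos: [0.561, 0.0064, 0.0428]
orientation: [-0.053, 0.999, -0.0, -0.0]
ft_force: [-0.2, -0.2, -0.5]
width: 0.0468
```

Call:
send_rows([
  [0.1, 0, 0, -1, 0],
  [0.1, 0, 0, -3, 0],
  [0.1, 0, 0, -7, 0],
  [0.1, 0, 0, -11, 0],
  [0.1, 0, 0, -15, 0],
  [0.1, 0, 0, -18, 0],
  [0.1, 0, 0, -20, 0],
])

```text
time: 23.25
tool_pos: [0.5615, 0.0063, 0.2462]
orientation: [-0.052, 0.999, 0.0, 0.002]
ft_force: [0.7, 0.5, -0.6]
width: 0.0471
```

Run:
```python
from h import *
to(.45,.35,.25,96)
c=cam('scene')
cv2.imwrite('pics/w.png',cv2.resize(c['frame'][180:270,245:345],(700,630) if 0 else (660,594),interpolation=cv2.INTER_CUBIC))
cv2.imwrite('pics/w0.png',c['frame'])
```

```text
t 23.25 pos [0.5615 0.0063 0.2462] toolY yaw 96.01 tilt 0.18 F [ 0.7  0.5 -0.6] w 0.0471
SHIFT cm [ 7.49 35.35 -0.39] TURN 0.014703655635287305
```

View pics/w.png

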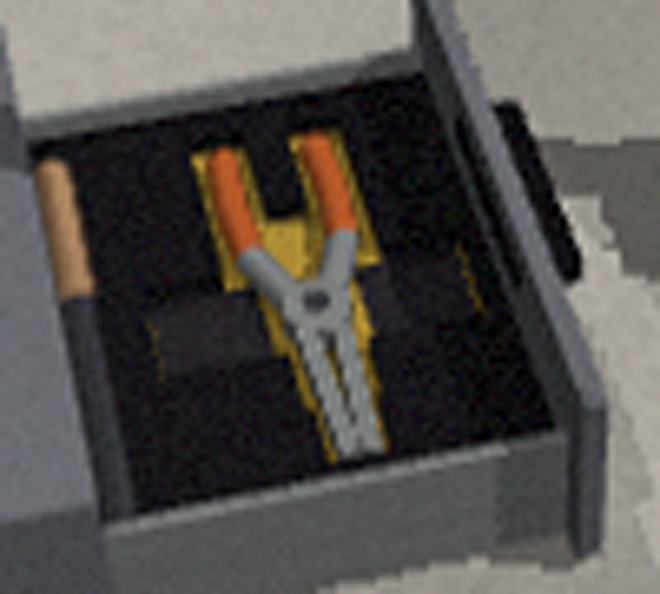

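The pliers lie inside the cutout with yellow visible all round. Moving the arm away for a top-view check.

Call:
send_rows([
  [0.1, 1, 4.5, 0, 0],
  [0.1, 2, 9, 0, 0],
  [0.1, 3, 13.5, 0, 0],
  [0.1, 4, 18, 0, 0],
  [0.1, 5, 22.5, 0, 0],
  [0.1, 6, 27, 0, 0],
  [0.1, 7, 31, 0, 0],
  [0.1, 7.5, 35, 0, 0],
])

```text
time: 24.1
tool_pos: [0.4485, 0.3481, 0.2435]
orientation: [-0.053, 0.999, 0.0, 0.0]
ft_force: [1.0, 0.7, -0.4]
width: 0.0472
```

Run:
```python
from h import *
to(.45,.35,.25,96)
c=cam('scene');cv2.imwrite('pics/x0.png',c['frame'])
d=cam('top');cv2.imwrite('pics/x1.png',cv2.resize(d['frame'][130:230,310:400],(540,600),interpolation=cv2.INTER_CUBIC));cv2.imwrite('pics/x2.png',d['frame'])
```

```text
t 24.1 pos [0.4485 0.3481 0.2435] toolY yaw 96.06 tilt 0.02 F [ 1.   0.7 -0.4] w 0.0472
SHIFT cm [-0.17  0.17 -0.65] TURN 0.05735719233501868
```

View pics/x0.png

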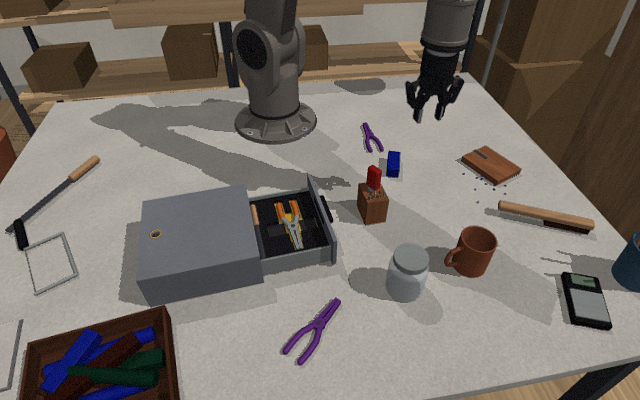

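View pics/x1.png

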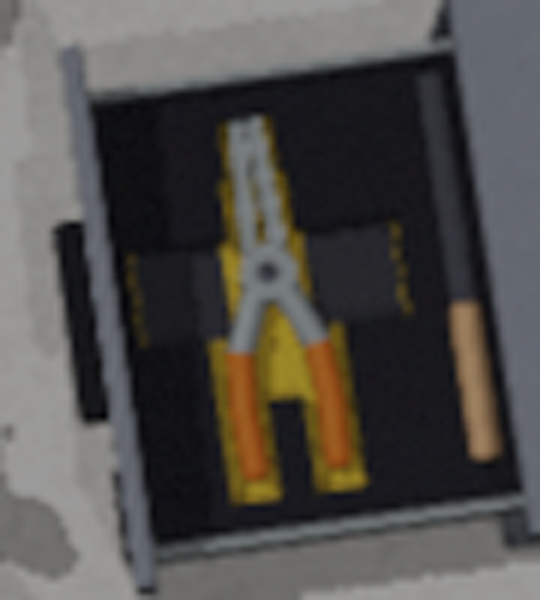

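View pics/x2.png

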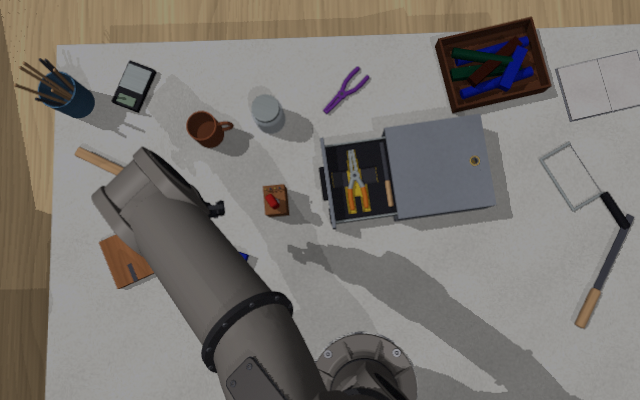

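In the top view the nose sits close to the far wall and the tail gap is about 8 mm. To be sure nothing is riding up, I'll triangulate the boss, nose and handle-end heights.

Run:
```python
from h import *
s=cam('scene');t=cam('top')
cv2.imwrite('pics/y1.png',cv2.resize(s['frame'][195:255,265:320],(715,780)[:2] if 0 else (550,600),interpolation=cv2.INTER_CUBIC))
cv2.imwrite('pics/y2.png',cv2.resize(t['frame'][145:217,335:385],(500,720) if 0 else (416,600),interpolation=cv2.INTER_CUBIC))
for n,c,b in(('s',s,(265,195,320,255)),('t',t,(335,145,385,217))):
    f=c['frame'][b[1]:b[3],b[0]:b[2]];h=cv2.cvtColor(f,cv2.COLOR_BGR2HSV)
    m=cv2.inRange(h,(4,150,70),(15,255,255));k,l,st,ce=cv2.connectedComponentsWithStats(m)
    for i in range(1,k):
        if st[i,4]>15: print(n,'orange',st[i],(ce[i]+b[:2]).round(2))
```

```text
s orange [26  5  8 15 75] [294.27 207.03]
s orange [11  7  9 18 81] [279.53 209.96]
t orange [26 42  7 21 88] [364.64 196.98]
t orange [13 44  7 21 91] [350.65 198.92]
```

View pics/y1.png

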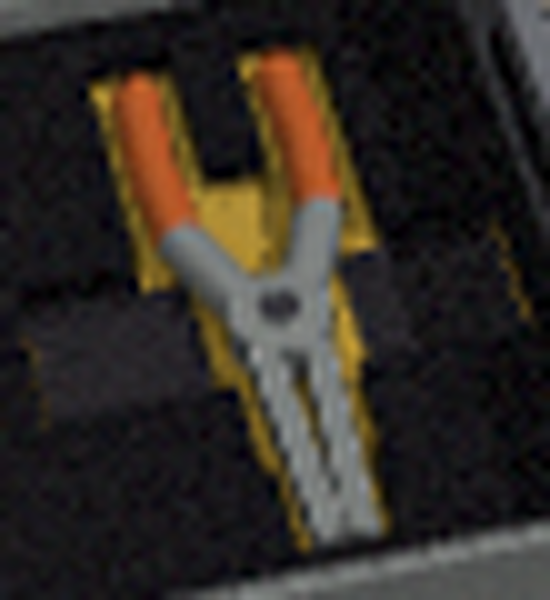

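View pics/y2.png

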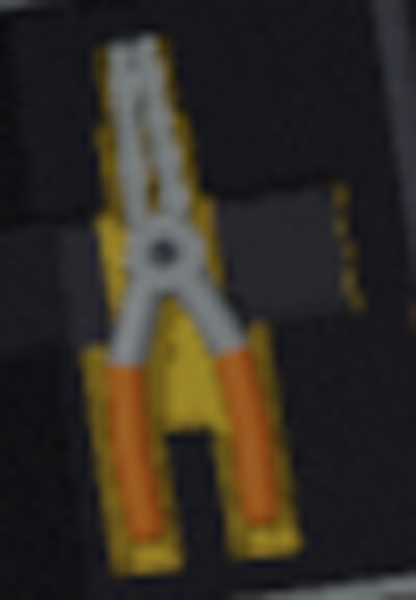

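Run:
```python
from h import *
s=cam('scene');t=cam('top')
def tri(ps,pt):
    A=[];B=[]
    o1,d1=ray(s,*ps);o2,d2=ray(t,*pt)
    x=np.linalg.lstsq(np.c_[d1,-d2],o2-o1,rcond=None)[0];a=o1+d1*x[0];b=o2+d2*x[1];return ((a+b)/2).round(4),np.linalg.norm(a-b).round(4)
P=lambda U,V:(((U+.5)/10-.5)+265,((V+.5)/10-.5)+195)
k=600/72
Q=lambda U,V:(((U+.5)/k-.5)+335,((V+.5)/k-.5)+145)
print('boss',tri(P(280,303),Q(163,251)))
print('nose top edge',tri(P(347,522),Q(134,40)),tri(P(347,535),Q(134,40)))
print('handles',tri((294.27,207.03),(350.65,198.92)),tri((279.53,209.96),(364.64,196.98)))
print('handle ends',tri(P(279,53),Q(146,541)),tri(P(134,75),Q(266,524)))
print('pin-ref cut tongue base',tri(P(235,180),Q(188,428)))
# block pin refs
a0=cv2.imread('pics/top0.png');s0=cv2.imread('pics/scene0.png')
for nm,now,old,boxes in(('scene',s['frame'],s0,{'mug':(440,220,505,280),'jar':(380,240,435,305),'wax':(383,148,404,180)}),('top',t['frame'],a0,{'mug':(180,105,240,150),'jar':(245,88,290,138)})):
    for n,(x0,y0,x1,y1) in boxes.items():
        d=cv2.absdiff(now[y0:y1,x0:x1],old[y0:y1,x0:x1]);print(nm,n,'mean diff',d.mean().round(2),'frac>40',(d.max(2)>40).mean().round(3))
```

```text
boss (array([0.5598, 0.0063, 0.0527]), np.float64(0.0024))
nose top edge (array([0.6289, 0.014 , 0.0519]), np.float64(0.0013)) (array([0.6297, 0.0139, 0.0483]), np.float64(0.0014))
handles (array([0.4955, 0.0171, 0.0485]), np.float64(0.0027)) (array([ 0.4998, -0.0204,  0.0479]), np.float64(0.003))
handle ends (array([0.4673, 0.0147, 0.0474]), np.float64(0.0016)) (array([ 0.4716, -0.0233,  0.0491]), np.float64(0.0009))
pin-ref cut tongue base (array([ 5.042e-01, -3.000e-04,  4.000e-02]), np.float64(0.0019))
scene mug mean diff 12.0 frac>40 0.008
scene jar mean diff 10.62 frac>40 0.0
scene wax mean diff 12.55 frac>40 0.001
top mug mean diff 7.43 frac>40 0.0
top jar mean diff 18.05 frac>40 0.0
```

The boss top is at 52.7 mm (expected 53), and the nose (48–52 mm) and handles (47–49 mm) are consistent with flat and fully down. The mug, jar and wax are unchanged. Handing in.

```bash
python3 -c "
from workcell import bot
print(bot.hand_in())"
```

```text
the job is handed in; nothing more can be done
None
```

The job is done and handed in at about 24 s of the 72 s allowed; the hand-in gives no verdict.

- **Drawer:** I took the pin from the block, pushed it down through the brass-rimmed hole and felt about 8 N. The drawer sprang out. The cutout's measured position matched the 160 mm open position, and the drawer is still open.
- **Pin:** It is back in its hole. It made contact at the same height at which I first gripped it, and the collar sits on the block in the pictures.
- **Pliers:** They lie in the cutout with the boss top at 52.7 mm (53 expected). The nose measured 48–52 mm and the handles 47–49 mm, so they are flat and fully down.
- **Mug, jar and wax block:** Before-and-after pictures show no displacement. The wax was compared in the scene view only, because the arm hid it from the top camera.

**Disagreements:** The two cameras differed by 2–5 mm along x, so I used values in between. The pliers rest nearer the nose end of the cutout than centred, with about 8 mm showing at the tail.

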